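# Set the roller guide and feed the brass blanks

## Task

Turn the eccentric bolt so that the blue gauge plate just slides between the guide roller and the brass fence with no more than about 2 mm of play: slide the gauge in along the bed from its open end until its nose is past the roller, draw it back out along the bed, and put it back upright on the cork mat. Only then feed the brass blanks (two or three) out of the green magazine with the red-gripped pusher, one full stroke each, and lay each one flat on the dark wooden board, none on top of another. Leave the roller as you set it, the pusher fully back, and the jar, dish and hammer undisturbed.

Things in the scene. Friction and masses are not known exactly. Their poses are not given: they have to be found in the camera images.
- jig: Fixed jig, origin on the table top; varies in place and yaw. Feed direction is its -y, its +x points across. Dark steel bed 36 mm wide (x -18 to 18), y +225 to -180 mm, top 20 mm above the table. Its run-out (y -120 to -180) is the open end, free on both sides.
- magazine (a point): Centre of the green magazine at bed height (jig x 0, y -17, z 20 mm). Outside y +26 to -60, inner width 53 mm, 54 mm high, open on top. The front wall (y -55 to -60) leaves a slot 13.5 mm high over the bed: only the bottom blank can leave.
- fence_face (a point): Point on the inner face of the brass fence, facing the roller: jig x -26.5, y -87, z 28 mm. The fence runs from jig y -60 to -105, is 12 mm thick (towards -x) and 36 mm high; beyond it a lip, 5 mm wide at the mouth, flares outwards to y -120 as a lead-in.
- pusher (a joint): Pusher slide: 0 = fully back, 0.135 m = full stroke to jig -y; 2 N friction, 6 N s/m damping, stays put. Its tongue (top at 28 mm) runs on the bed under the magazine's rear wall. A full stroke leaves the bottom blank's centre near jig y -146, on the bed; the rest drop onto the tongue, then to the bed when it is fully back.
- pusher_grip (a point): On the axis of the pusher's red upright grip, 70 mm above the table (jig x 0, y +195 at joint 0). Grip 18 x 18 mm, from 28 to 84 mm above the table; moves with the pusher.
- bolt (a joint): Angle of the eccentric bolt, vertical axis, rad, counterclockwise from above positive, -1.5 to 1.5; 0.12 N m friction, stays put. At 0 its roller's 7 mm offset points to jig -y; a positive angle moves the roller to jig +x, widening the gap (by 7 mm x sine). Starts wide open. The bolt axis varies by some mm across the jig, so the right angle varies.
- roller (a point): Centre of the steel guide roller, 32 mm in diameter, 20 to 42 mm above the table; this point is at 28 mm. It sits 7 mm off the bolt axis. Gap between fence and roller = its jig-x distance from fence_face minus 16 mm.
- bolt_head (a point): Centre of the yellow T-head, on the bolt axis, 73 mm above the table: a bar 46 mm long, 13 mm thick, 28 mm high (59 to 87 mm above the table). At joint 0 it lies along jig y; it turns with the bolt.
- gauge: Loose blue gauge, 0.16 kg: plate 51 mm wide (x), 70 long (y), 12 thick; upright grip 18 x 18 mm at its y -22, up to 58 mm above the underside. Origin: centre of the underside. Nose: its +y end, goes in towards the magazine, gauge axes along the jig's; nose about 15 mm past the roller centre (origin near jig y -107), short of the slot. Starts on the mat.
- mat: Fixed cork mat, home of the gauge, 120 mm (x) by 140 mm (y), 4 mm thick; origin at the centre of its underside.
- board: Fixed dark wooden board for the blanks, 290 mm (x) by 120 mm (y), 12 mm thick; origin at the centre of its underside.
- blank1: Brass blank, 50 mm (its x) by 72 mm (its y) by 10 mm thick, about 0.3 kg; origin at the centre of its underside. They start stacked in the magazine, blank1 lowest, then blank2, then blank3; one of the three may be absent.
- blank2: Brass blank like blank1, above it in the stack.
- blank3: Brass blank like blank1, above blank2 in the stack.
- polish: Bystander: jar of polish, 60 mm across, 90 mm high; origin at its foot.
- dish: Bystander: brass dish, 100 mm across, 30 mm high; origin at its foot.
- hammer: Bystander: hammer lying on the table.
Things that resemble listed ones, but are neither listed nor needed, are in the scene too. There is more than one size of the mat; the job needs the largest. Several things look just like the gauge: the one meant starts farthest to the robot's right.

How it is judged:
On the way, in this order (a step that is already met when the one before it is completed fails the run):
1. the gauge plate lies on the bed between fence and roller, its nose at least 7 mm past the roller centre, with the gap set (50.5 to 53.5 mm) (x of roller in the frame of jig between 0.04 and 0.043 m and y of gauge in the frame of jig between -0.115 and -0.067 m and x of gauge in the frame of jig between -0.008 and 0.008 m and z of gauge in the frame of jig between 0.014 and 0.028 m), for 0.2 s.
2. the gauge plate has been drawn out along the bed, clear of the roller and still low over the bed, the gap still set (x of roller in the frame of jig between 0.04 and 0.043 m and y of gauge in the frame of jig between -0.3 and -0.123 m and x of gauge in the frame of jig between -0.03 and 0.03 m and z of gauge in the frame of jig between 0.012 and 0.032 m), for 0.1 s.
3. the gauge is back on the mat, upright (x of gauge in the frame of mat between -0.055 and 0.055 m and y of gauge in the frame of mat between -0.065 and 0.065 m and z of gauge in the frame of mat between 0.001 and 0.008 m and angle between gauge's own z axis and vertical below 0.12 rad), for 0.1 s.
4. blank1 has been pushed out past the roller by the pusher and lies on the bed's run-out (y of blank1 in the frame of jig between -0.25 and -0.129 m and x of blank1 in the frame of jig between -0.02 and 0.02 m and z of blank1 in the frame of jig between 0.015 and 0.025 m and horizontal distance between blank1 and pusher_grip below 0.225 m), for 0.1 s.
5. blank2 has been pushed out past the roller by the pusher and lies on the bed's run-out (y of blank2 in the frame of jig between -0.25 and -0.129 m and x of blank2 in the frame of jig between -0.02 and 0.02 m and z of blank2 in the frame of jig between 0.015 and 0.025 m and horizontal distance between blank2 and pusher_grip below 0.225 m), for 0.1 s.
6. blank3 has been pushed out past the roller by the pusher and lies on the bed's run-out (y of blank3 in the frame of jig between -0.25 and -0.129 m and x of blank3 in the frame of jig between -0.02 and 0.02 m and z of blank3 in the frame of jig between 0.015 and 0.025 m and horizontal distance between blank3 and pusher_grip below 0.225 m), for 0.1 s.
At the end, for the whole second after the job is handed in: Gap between fence and roller 50.5 to 53.5 mm; pusher within 8 mm of fully back; every blank present flat on the board (centre within 135 mm along and 50 mm across its middle), none on another; gauge upright on the mat (origin within 55 mm and 65 mm of its middle); all at rest (all of step 3 and x of roller in the frame of jig between 0.04 and 0.043 m and value of joint pusher below 0.008 m and x of blank1 in the frame of board between -0.135 and 0.135 m and y of blank1 in the frame of board between -0.05 and 0.05 m and z of blank1 in the frame of board between 0.008 and 0.0165 m and angle between each of blank1, blank2, blank3's own z axis and vertical below 0.12 rad and linear speed of each of blank1, blank2, blank3, gauge below 0.02 m/s and x of blank2 in the frame of board between -0.135 and 0.135 m and y of blank2 in the frame of board between -0.05 and 0.05 m and z of blank2 in the frame of board between 0.008 and 0.0165 m and x of blank3 in the frame of board between -0.135 and 0.135 m and y of blank3 in the frame of board between -0.05 and 0.05 m and z of blank3 in the frame of board between 0.008 and 0.0165 m); the robot touches nothing.
It fails at once if the polish is disturbed (moved over 30 mm) (distance of polish from where it was at the start of the episode above 0.03 m).
It fails at once if the dish is disturbed (moved over 30 mm) (distance of dish from where it was at the start of the episode above 0.03 m).
It fails at once if the hammer is disturbed (moved over 30 mm) (distance of hammer from where it was at the start of the episode above 0.03 m).
Of blank1, blank2, blank3 only 2 to 3 are there at a start; the rules pass over those that are not, and their reading is None.
At some moment in a run one of gauge may be knocked a few centimetres aside while the robot is not near it.
Once in a run the grip may slacken for a moment while it holds something.
It also fails if it takes over 210 s, if anything falls off the work surface, if the arm or the gripper's body presses on something with over 40 N, if the wrist force passes 120 N, or if a joint passes its speed limit or range.

## Robot

A 6-joint arm with a two-finger parallel gripper is mounted at the origin on the work surface. World frame = base frame: x ahead of the robot, y to its left, z up, the work surface at z = 0. Lengths are in m, angles in rad, forces in N, time in s.
With the tool pointing down it reaches from about 0.3 to 0.875 m from the base axis. Payload 6.4 kg.
Tool frame: the origin (TCP) lies at the very end of the fingers, on their centre line; the grasp point (between the pads) lies 19 mm behind it; z points along the fingers, y is the line along which they close (so a half turn about z gives the same grasp; the last joint's range is limited). The gripper opens to 85 mm and grips with 20 to 120 N. Pads are 22 mm wide; open, the fingers measure 114 mm over their backs; the gripper's body (76 mm by 85 mm) begins 54 mm behind the grasp point. The pads swing forward as they close: fully open they stand 13 mm farther back than shut.
Start: joints at [-1.315, 0.181, 1.607, -0, 1.354, -0.206], TCP at [0.256, -0.515, 0.231] pointing down, gripper open.
Joint ranges: [-2.99, 2.99], [-0.89, 2.07], [0.3, 2.58], [-1.14, 4.28], [0, 2.63], [-3.12, 3.12]. Speed limits (rad/s): [2.57, 2.57, 3.01, 3.14, 3.14, 3.14].

## Interface

Orientations are given as a unit quaternion [w, x, y, z].
In Python, from bench import ctrl gives the robot as it stands.
- The arm moves only by the tool jog_arm, never from a script. Its argument "series" is a list that holds one entry, the list of rows, each a list of 7 numbers: the shift along the tool's x, y, z in mm, then the turn, a rotation vector about the tool's x, y, z in rad, then the finger opening in mm, from 0 to 85.4. In form: [[[tx, ty, tz, rx, ry, rz, gripper], ...]]. A call has exactly 10 rows; each row shifts and turns the commanded pose from where the row before left it, along the tool's axes as they then stand; what a row does not reach is not made up. A row lasts 1/10 s, in which the tool goes at most 50 mm and 8.59 degrees, less where a joint would pass 70% of its speed; a pose out of reach is approached as far as the arm can. A call with a gripper value outside its range is refused whole. The fingers move at their own pace and stop on an object; the grip force is fixed at half the most. Time passes only in rows, so rows that do not move let the fingers close, or fill a call up. It gives the time, the measured TCP pose, the force, the opening and the grip force at its end, in the units of the state.
- ctrl.get_obs(): the state, without advancing time (a new reading comes with each control period).
- ctrl.camera(name): name is "side" or "top"; returns a dict with "frame" (480x640x3 uint8, blue, green, red), "z_map" (480x640 float32, m along the optical axis (not along the pixel's ray), 0 where there is no reading), "fx", "fy", "cx", "cy" (pixels), "k1" (the pictures are not rectified: a ray, as slopes to the right and down, at radius r is drawn at 1 + k1 r^2 times it, then the intrinsics apply), "xyz" and "rotation" of the camera in the world. Camera axes: x right, y down, z forward; pixel columns grow to the right and rows downward; lengths in m; the calibration is good to about 2 mm. A picture is of the moment at which its call begins.
- ctrl.hand_in(): hands the job in; it is judged then, once.
The state is a dict: "time_s": time; "q": joint angles; "dq": joint speeds; "joint_efforts": joint torques, N m; "eef_pos": TCP position; "eef_rot": TCP orientation; "wrist_force": force on the tool from outside, world axes, zero at the start; "torque": the same for the moment, N m; "opening": opening from 0.0 (shut) to 1.0 (fully open); "grasp_force": force on a finger pad.
Only numpy, scipy, OpenCV 4.12 (cv2) and the standard library are available. Lean on these libraries where they do the work, as an engineer would, in place of code of your own. Each camera call takes 0.05 s, during which the arm holds its last target. There are 200 camera calls.

## Working session

There is one attempt and no reset: what is moved stays moved. The work goes in short steps, Python scripts to look and compute and a tool call to move; the robot and the scene stay as the last step left them, time stands still between calls to the robot, and variables do not carry over. Pictures are saved under pics/ and viewed, at most 14 in all, crops included, and the job is handed in when it is done.

Besides the shell and the picture viewer there is one more tool, called after "Call:" by a JSON object that holds its "op" and its "data". jog_arm: Moves the arm, as the interface text tells. Its arguments: {"type":"object","properties":{"series":{"type":"array"}},"required":["series"]}

```bash
ls; mkdir -p pics; cat > h.py <<'E'
import numpy as np, cv2, pickle
from bench import ctrl
def take(n,tag):
    c=ctrl.camera(n); pickle.dump(c,open(f'pics/{tag}.pkl','wb')); cv2.imwrite(f'pics/{tag}.png',c['frame']); return c
def load(tag): return pickle.load(open(f'pics/{tag}.pkl','rb'))
def rotm(c):
    R=np.array(c['rotation'],float)
    if R.shape==(3,3): return R
    from scipy.spatial.transform import Rotation as r
    return r.from_quat(np.r_[R[1:],R[0]]).as_matrix()
def rays(c,uv):
    uv=np.atleast_2d(np.array(uv,float))
    K=np.array([[c['fx'],0,c['cx']],[0,c['fy'],c['cy']],[0,0,1]])
    d=np.stack([(uv[:,0]-c['cx'])/c['fx'],(uv[:,1]-c['cy'])/c['fy']],1)
    s=d.copy()
    for _ in range(30): s=d/(1+c['k1']*(s**2).sum(1,keepdims=True))
    return np.c_[s,np.ones(len(s))]
def plane(c,uv,z):
    r=rays(c,uv)@rotm(c).T; p=np.array(c['xyz'])
    return p+r*((z-p[2])/r[:,2])[:,None]
def depth(c,uv):
    uv=np.atleast_2d(uv).astype(int); z=c['z_map'][uv[:,1],uv[:,0]]
    return np.array(c['xyz'])+(rays(c,uv)*z[:,None])@rotm(c).T
def proj(c,P):
    q=(np.atleast_2d(P)-np.array(c['xyz']))@rotm(c); s=q[:,:2]/q[:,2:]
    s=s*(1+c['k1']*(s**2).sum(1,keepdims=True))
    return s*[c['fx'],c['fy']]+[c['cx'],c['cy']]
def cloud(c):
    v,u=np.mgrid[:480,:640]; return depth(c,np.c_[u.ravel(),v.ravel()]).reshape(480,640,3)
E
python3 - <<'E'
from h import *
for n in('top','side'):
    c=take(n,n+'0'); print({k:v for k,v in c.items() if k not in('frame','z_map')})
print(ctrl.get_obs())
E
```

```text
pics
{'fx': 485.04828120743207, 'fy': 485.04828120743207, 'cx': 317.7132713542043, 'cy': 236.8149943293318, 'k1': -0.08287914994850301, 'xyz': array([0.44495933, 0.08454362, 1.07094195]), 'rotation': array([ 0.06933177, -0.70368552,  0.70378599, -0.06859356])}
{'fx': 598.9711318289707, 'fy': 598.9711318289707, 'cx': 320.67639250200364, 'cy': 240.05049901956855, 'k1': -0.10364133966031301, 'xyz': array([0.4028456 , 1.3031173 , 0.84134779]), 'rotation': array([ 0.04556435, -0.0764648 ,  0.86526015, -0.49335778])}
{'time_s': 0.1, 'q': array([-1.31531873e+00,  1.81468615e-01,  1.60788655e+00, -1.67022052e-06,
        1.35380812e+00, -2.06295710e-01]), 'dq': array([ 0.00110839, -0.00218001, -0.00364347,  0.00041789, -0.00181638,
        0.00027403]), 'joint_efforts': array([ 2.20659631e-04, -4.45873082e+01, -3.52238345e+01, -2.12201412e-04,
        4.11590692e-03, -4.00699003e-05]), 'eef_pos': array([ 0.25607476, -0.5142854 ,  0.23048357]), 'eef_rot': array([-7.85058490e-04,  9.73463534e-01,  2.28840841e-01, -2.01248519e-05]), 'wrist_force': array([-0.93208761,  0.48140267, -0.21004727]), 'torque': array([ 0.03414078,  0.03063924, -0.04956588]), 'grasp_force': 0.0, 'opening': 0.9985596356253991}
```

View pics/top0.png

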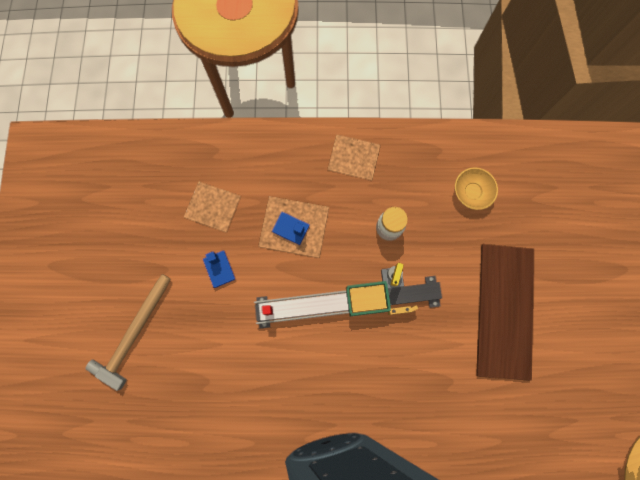

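View pics/side0.png

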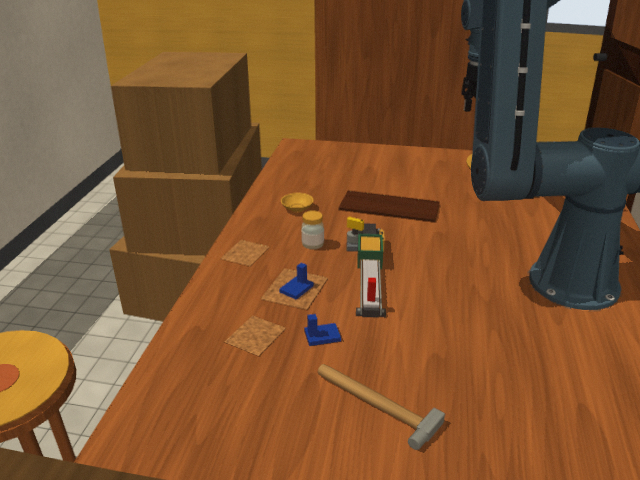

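The top view shows the jig at (255–440, 265–325): red grip (266,310), magazine (368,299), yellow T-head (398,273), fence (403,310). The board is at (506,312), the jar at (392,223) and the dish at (476,190). Gauge candidates are (292,228) and (219,268). The one at (292,228) is farther to the robot's right (image right = world −y), so it is the one meant. Mat candidates are (295,227), (212,206) and (355,157). The one at (295,227) is the largest and lies under that gauge. Next I confirm this in a crop and measure.

```bash
python3 - <<'E'
from h import *
c=load('top0'); s=load('side0')
f=c['frame'][185:335,250:450]; cv2.imwrite('pics/crop0.png',cv2.resize(f,None,fx=4,fy=4,interpolation=cv2.INTER_CUBIC))
for n,c in(('top',c),('side',s)):
    hsv=cv2.cvtColor(c['frame'],cv2.COLOR_BGR2HSV); P=cloud(c)
    M={'blue':cv2.inRange(hsv,(105,120,40),(130,255,255)),'red':cv2.inRange(hsv,(0,200,90),(4,255,255))|cv2.inRange(hsv,(174,170,90),(180,255,255)),
       'green':cv2.inRange(hsv,(50,80,20),(90,255,255)),'yel':cv2.inRange(hsv,(25,170,150),(34,255,255)),'brass':cv2.inRange(hsv,(15,120,150),(24,255,255)),'board':cv2.inRange(hsv,(0,60,10),(14,255,75))}
    for k,m in M.items():
        for q in cv2.findContours(m,cv2.RETR_EXTERNAL,cv2.CHAIN_APPROX_NONE)[0]:
            if cv2.contourArea(q)<15: continue
            mm=np.zeros_like(m); cv2.drawContours(mm,[q],-1,255,-1); p=P[(mm>0)&(m>0)&(c['z_map']>0)]
            if len(p)==0 or p[:,2].max()<-.02: continue
            (x,y),wh,a=cv2.minAreaRect(q)
            print(n,k,int(cv2.contourArea(q)),np.round([x,y,*wh,a],1),'med',np.round(np.median(p,0),3),'z',np.round(np.percentile(p[:,2],[2,98]),3))
E
```

```text
top blue 654 [218.1 267.5  33.6  22.5  68.2] med [0.584 0.304 0.012] z [0.008 0.059]
top blue 614 [290.3 227.9  30.   21.9  26.6] med [0.67  0.147 0.016] z [0.012 0.064]
top red 43 [267. 310.   6.   8.  90.] med [0.49  0.188 0.083] z [0.066 0.088]
top green 1112 [368.2 298.4  29.   40.9  82.9] med [ 0.513 -0.028  0.053] z [0.046 0.057]
top yel 62 [397.6 273.3   4.6  19.2  14. ] med [ 0.564 -0.078  0.087] z [0.083 0.09 ]
top brass 375 [632.5 458.5  41.   13.   90. ] med [ 0.157 -0.597  0.011] z [0.003 0.018]
top brass 135 [403.5 309.4   6.3  27.7  82.9] med [ 0.494 -0.095  0.035] z [-0.001  0.039]
top brass 755 [367.7 297.9  23.8  34.2  82.9] med [ 0.516 -0.02   0.05 ] z [0.046 0.053]
top brass 773 [136.3 322.4   8.4 109.7  31.3] med [0.467 0.475 0.024] z [0.018 0.028]
top brass 476 [394.5 218.5  25.5  24.   45. ] med [ 0.679 -0.075  0.089] z [0.059 0.093]
top brass 1405 [476. 188.  42.  42.  90.] med [ 0.769 -0.278  0.015] z [0.    0.031]
side blue 617 [321.6 328.1  30.1  33.7  81.3] med [0.586 0.321 0.013] z [0.003 0.059]
side blue 499 [299.1 282.9  23.4  36.2  36.5] med [0.667 0.14
[... 1206 characters left out ...]
[300.  40.  22.  26.  90.] med [ 1.099 -2.163  0.101] z [0.038 0.152]
side brass 6098 [205.5  25.   50.  215.   90. ] med [ 1.72  -2.166  0.214] z [0.046 0.307]
side board 58 [373.5 313.    6.   23.   90. ] med [0.485 0.221 0.008] z [-0.001  0.02 ]
side board 367 [388.5 213.   16.   99.   90. ] med [ 0.467 -0.271  0.009] z [0.002 0.015]
side board 27 [421.9 201.   32.4   3.1   8.1] med [ 0.381 -0.365  0.012] z [0.008 0.015]
side board 78 [373.  198.4  48.5   5.9   9.7] med [ 0.537 -0.351  0.011] z [0.007 0.015]
side board 84 [629.2 201.7   7.   19.6  14. ] med [-0.544 -1.233 -0.337] z [-0.374  0.003]
side board 3911 [620.3  67.8  46.8 131.8  11. ] med [-0.445 -1.523  0.109] z [-0.112  0.41 ]
```

View pics/crop0.png

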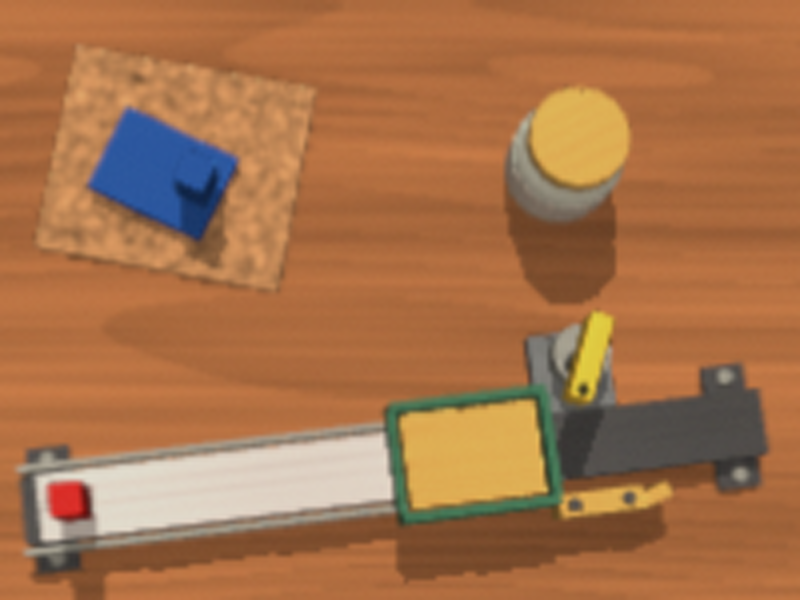

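The crop confirms the gauge at (290,228), lying on the largest mat with its grip at the right-hand end and its nose to the left. The stack top at z 0.050 means three blanks. Next I compute poses.

```bash
python3 - <<'E'
from h import *
c=load('top0'); s=load('side0')
F=lambda L:[((x+.5)/4-.5+250,(y+.5)/4-.5+185) for x,y in L]
mag=plane(c,F([(388,408),(546,387),(560,500),(402,522)]),.054); print('mag',mag.round(4)[:,:2].tolist(),mag.mean(0).round(4))
e=lambda a,b:np.linalg.norm(a-b)*1e3
print('sides',[round(e(mag[i],mag[(i+1)%4]),1) for i in range(4)])
print('mag yaw',[np.degrees(np.arctan2(*(v[:2][::-1]))).round(2) for v in (mag[0]-mag[1],mag[3]-mag[2],mag[0]-mag[3],mag[1]-mag[2])])
red=plane(c,[(266.6,309.5)],.084)[0]; v=red-mag.mean(0); print('red',red.round(4),'yaw y-axis',np.degrees(np.arctan2(-v[0],v[1])),np.linalg.norm(v[:2]))
hd=plane(c,F([(593,311),(612,315),(588,403),(570,398)]),.087); print('head',hd.mean(0).round(4),[round(e(hd[i],hd[(i+1)%4]),1) for i in range(4)]); v=hd[:2].mean(0)-hd[2:].mean(0); print('bar dir',np.degrees(np.arctan2(v[1],v[0])))
hsv=cv2.cvtColor(c['frame'],cv2.COLOR_BGR2HSV)
g=plane(c,F([(128,108),(238,155),(200,240),(90,186)]),.016); print('gauge',g.mean(0).round(4),[round(e(g[i],g[(i+1)%4]),1) for i in range(4)],[np.degrees(np.arctan2(v[1],v[0])).round(1) for v in(g[0]-g[1],g[3]-g[2],g[1]-g[2],g[0]-g[3])])
gt=plane(c,F([(197,165)]),.062); print('grip top',gt.round(4))
m=plane(c,F([(78,45),(316,90),(277,291),(37,248)]),.004); print('mat',m.mean(0).round(4),[round(e(m[i],m[(i+1)%4]),1) for i in range(4)],[np.degrees(np.arctan2(v[1],v[0])).round(1) for v in(m[0]-m[1],m[0]-m[3])])
b=plane(c,[(482,245),(534,248),(531,380),(478,377)],.012); print('board',b.round(3)[:,:2].tolist(),b.mean(0).round(4))
bed=plane(c,F([(757,391),(768,455)]),.02); print('bed end',bed.round(4).tolist())
fe=plane(c,F([(558,493),(640,486)]),.036); print('fence inner top',fe.round(4).tolist())
# roller: pixels with depth z in .036-.046 near the head
P=cloud(c); x,y,z=P[...,0],P[...,1],P[...,2]
k=(x>.54)&(x<.6)&(y>-.12)&(y<-.04)&(z>.035)&(z<.048); print('roller px',k.sum(),P[k].mean(0).round(4),P[k].min(0).round(4),P[k].max(0).round(4))
P=cloud(s);x,y,z=P[...,0],P[...,1],P[...,2]
for nm,k in {'head':(x>.53)&(x<.61)&(y>-.12)&(y<-.04)&(z>.06)&(z<.095),'roller':(x>.53)&(x<.61)&(y>-.12)&(y<-.04)&(z>.024)&(z<.046)}.items(): print('side',nm,k.sum(),P[k].mean(0).round(4),P[k].min(0).round(4),P[k].max(0).round(4))
E
```

```text
mag [[0.5397, 0.025], [0.5506, -0.0583], [0.4916, -0.0642], [0.4805, 0.0183]] [ 0.5156 -0.0198  0.054 ]
sides [np.float64(84.0), np.float64(59.3), np.float64(83.2), np.float64(59.6)]
mag yaw [np.float64(97.45), np.float64(97.68), np.float64(6.41), np.float64(5.67)]
red [0.4906 0.1888 0.084 ] yaw y-axis 6.8281976490044345 0.21011795512635825
head [ 0.5627 -0.077   0.087 ] [np.float64(9.9), np.float64(47.2), np.float64(9.5), np.float64(46.5)]
bar dir -16.61564833242491
gauge [0.6746 0.146  0.016 ] [np.float64(67.4), np.float64(52.5), np.float64(68.6), np.float64(49.1)] [np.float64(66.4), np.float64(63.6), np.float64(-23.4), np.float64(-24.6)]
grip top [[0.6684 0.1257 0.062 ]]
mat [0.6799 0.1395 0.004 ] [np.float64(138.3), np.float64(117.4), np.float64(136.4), np.float64(119.5)] [np.float64(78.9), np.float64(-9.9)]
board [[0.636, -0.282], [0.629, -0.402], [0.34, -0.373], [0.349, -0.257]] [ 0.4884 -0.3285  0.012 ]
bed end [[0.5516, -0.1786, 0.02], [0.5168, -0.1831, 0.02]]
fence inner top [[0.4961, -0.0658, 0.036], [0.4996, -0.1096, 0.036]]
roller px 77 [ 0.5687 -0.0714  0.0416] [ 0.5417 -0.0949  0.035 ] [ 0.5852 -0.0401  0.0479]
side head 186 [ 0.561  -0.0699  0.0755] [ 0.5391 -0.087   0.0603] [ 0.5837 -0.0546  0.0903]
side roller 101 [ 0.5671 -0.0665  0.0365] [ 0.5434 -0.089   0.024 ] [ 0.583  -0.0442  0.0456]
```

Call:
{"op": "jog_arm", "data": {"series": [[[0,0,0,0,0,-0.136,50],[0,0,0,0,0,-0.136,50],[0,0,0,0,0,-0.136,50],[0,0,0,0,0,-0.136,50],[0,0,0,0,0,-0.136,50],[38,5.4,0,0,0,0,50],[38,5.4,0,0,0,0,50],[38,5.4,0,0,0,0,50],[38,5.4,0,0,0,0,50],[38,5.4,0,0,0,0,50]]]}}

```text
time_s: 1.1
eef_pos: [0.3602, -0.3516, 0.2309]
eef_rot: [-0.0, 0.842, 0.54, 0.0]
wrist_force: [0.8, 0.1, -0.6]
opening: 0.584
grasp_force: 0.0
```

Call:
{"op": "jog_arm", "data": {"series": [[[38,5.4,4,0,0,0,50],[38,5.4,4,0,0,0,50],[38,5.4,4,0,0,0,50],[38,5.4,4,0,0,0,50],[38,5.4,4,0,0,0,50],[38,5.4,4,0,0,0,50],[38,5.4,4,0,0,0,50],[38,5.4,4,0,0,0,50],[38,5.4,4,0,0,0,50],[38,5.4,4,0,0,0,50]]]}}

```text
time_s: 2.1
eef_pos: [0.5674, -0.0285, 0.1907]
eef_rot: [-0.0, 0.841, 0.54, -0.0]
wrist_force: [0.1, -0.1, 0.8]
opening: 0.587
grasp_force: 0.0
```

```bash
cat >> h.py <<'E'
PHI=0.1187; O=np.array([.5134,-.0033])
X=np.array([np.cos(PHI),np.sin(PHI)]); Y=np.array([-X[1],X[0]])
jw=lambda x,y: O+x*X/1e3+y*Y/1e3          # jig mm -> world
wj=lambda p: np.round([(np.array(p)[:2]-O)@X*1e3,(np.array(p)[:2]-O)@Y*1e3],1)
def st(): 
    o=ctrl.get_obs(); q=o['eef_rot']; psi=2*np.arctan2(q[2],q[1]); psi=(psi+np.pi)%(2*np.pi)-np.pi
    print('t %.1f'%o['time_s'],'pos',o['eef_pos'].round(4),'jig',wj(o['eef_pos']),'psi %.3f'%psi,'a(bolt)=%.3f'%((psi-PHI-np.pi/2)),'quat',q.round(3),'F',o['wrist_force'].round(1),'T',o['torque'].round(2),'open %.1f gf %.0f'%(o['opening']*85.4,o['grasp_force']),'q6 %.2f'%o['q'][5]); return o['eef_pos'],psi
def goto(xy,z=None,psi=None):
    p,s=st(); psi=s if psi is None else psi
    d=np.r_[np.array(xy)-p[:2],0 if z is None else z-p[2]]
    print('turn rz %.3f; after it shift mm'%(-((psi-s+np.pi)%(2*np.pi)-np.pi)),np.round([1e3*(d[0]*np.cos(psi)+d[1]*np.sin(psi)),1e3*(d[0]*np.sin(psi)-d[1]*np.cos(psi)),-1e3*d[2]],1))
E
python3 - <<'E'
from h import *
goto((.667,.126),.027,np.radians(65.5))
c=take('top','top1')
f=c['frame'][195:270,255:355]; cv2.imwrite('pics/crop1.png',cv2.resize(f,None,fx=6,fy=6,interpolation=cv2.INTER_CUBIC))
E
```

```text
t 2.1 pos [ 0.5674 -0.0285  0.1907] jig [ 50.6 -31.5] psi 1.142 a(bolt)=-0.548 quat [-0.     0.841  0.54  -0.   ] F [ 0.1 -0.1  0.8] T [ 0.01 -0.    0.02] open 50.1 gf 0 q6 0.17
turn rz -0.001; after it shift mm [182.   26.6 163.7]
```

Call:
{"op": "jog_arm", "data": {"series": [[[30,4.4,0,0,0,0,50],[30,4.4,5,0,0,0,50],[30,4.4,10,0,0,0,50],[30,4.4,10,0,0,0,50],[30,4.4,15,0,0,0,50],[20,3,20,0,0,0,50],[12,1.6,20,0,0,0,50],[0,0,20,0,0,0,50],[0,0,0,0,0,0,50],[0,0,0,0,0,0,50]]]}}

```text
time_s: 3.15
eef_pos: [0.6663, 0.1242, 0.0908]
eef_rot: [-0.0, 0.841, 0.54, -0.001]
wrist_force: [-0.1, 0.9, 0.7]
opening: 0.583
grasp_force: 0.0
```

```bash
python3 - <<'E'
from h import *
goto((.667,.126),.027,np.radians(65.5))
a=take('top','top1')['frame'][165:265,240:340]; b=take('side','side1')['frame'][225:325,250:350]
cv2.imwrite('pics/crop1.png',np.hstack([cv2.resize(f,None,fx=4,fy=4,interpolation=cv2.INTER_CUBIC) for f in(a,b)]))
E
```

```text
t 3.1 pos [0.6663 0.1242 0.0908] jig [166.9 108.5] psi 1.142 a(bolt)=-0.548 quat [-0.     0.841  0.54  -0.001] F [-0.1  0.9  0.7] T [ 0.03 -0.02 -0.04] open 49.8 gf 0 q6 0.44
turn rz -0.001; after it shift mm [ 1.9 -0.1 63.8]
```

View pics/crop1.png

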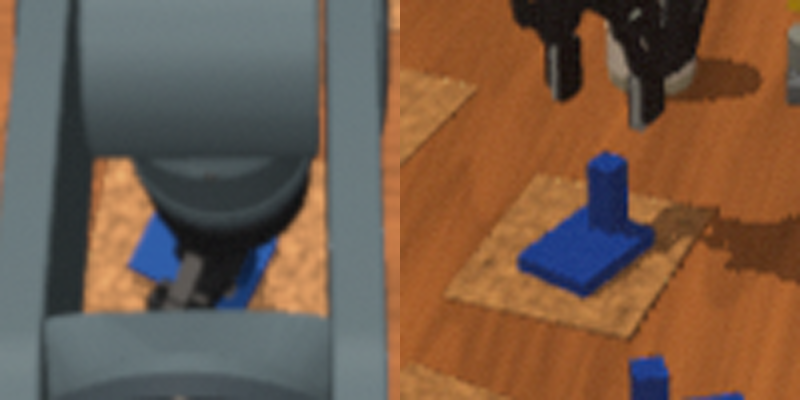

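The gauge grip at crop (607,190) sits midway between the fingers at crop (562,…) and (645,…). I descend and grip.

Call:
{"op": "jog_arm", "data": {"series": [[[2,0,15,0,0,0,50],[0,0,15,0,0,0,50],[0,0,15,0,0,0,50],[0,0,12,0,0,0,50],[0,0,6,0,0,0,50],[0,0,0,0,0,0,10],[0,0,0,0,0,0,10],[0,0,0,0,0,0,10],[0,0,0,0,0,0,10],[0,0,0,0,0,0,10]]]}}

```text
time_s: 4.25
eef_pos: [0.668, 0.1262, 0.0288]
eef_rot: [0.0, 0.841, 0.54, 0.0]
wrist_force: [0.2, 0.1, -1.2]
opening: 0.202
grasp_force: 58.7
```

```bash
python3 - <<'E'
from h import *
st()
E
```

```text
t 4.2 pos [0.668  0.1262 0.0288] jig [168.8 110.2] psi 1.142 a(bolt)=-0.548 quat [0.    0.841 0.54  0.   ] F [ 0.2  0.1 -1.2] T [ 0.07  0.02 -0.  ] open 17.3 gf 59 q6 0.44
```

Call:
{"op": "jog_arm", "data": {"series": [[[0,0,-20,0,0,0,10],[0,0,-30,0,0,-0.137,10],[0,0,-30,0,0,-0.137,10],[0,0,-30,0,0,-0.137,10],[0,0,0,0,0,-0.137,10],[-23,-12.1,0,0,0,0,10],[-23,-12.1,0,0,0,0,10],[-23,-12.1,0,0,0,0,10],[-23,-12.1,0,0,0,0,10],[-23,-12.1,0,0,0,0,10]]]}}

```text
time_s: 5.25
eef_pos: [0.6208, 0.0039, 0.1384]
eef_rot: [0.0, 0.664, 0.748, 0.0]
wrist_force: [-0.3, -0.1, -1.8]
opening: 0.205
grasp_force: 58.8
```

Call:
{"op": "jog_arm", "data": {"series": [[[-23,-12.1,0,0,0,0,10],[-23,-12.1,0,0,0,0,10],[-23,-12.1,0,0,0,0,10],[-23,-12.1,0,0,0,0,10],[-23,-12.1,0,0,0,0,10],[-23,-12.1,0,0,0,0,10],[-23,-12.1,0,0,0,0,10],[-23,-12.1,0,0,0,0,10],[-23,-12.1,0,0,0,0,10],[0,0,0,0,0,0,10]]]}}

```text
time_s: 6.25
eef_pos: [0.5369, -0.2166, 0.1386]
eef_rot: [0.001, 0.665, 0.747, -0.0]
wrist_force: [-0.5, -0.3, -1.4]
opening: 0.196
grasp_force: 58.8
```

```bash
python3 - <<'E'
from h import *
goto(jw(0,-212),.0465,PHI+np.pi/2)
E
```

```text
t 6.2 pos [ 0.5369 -0.2166  0.1386] jig [  -2.  -214.6] psi 1.687 a(bolt)=-0.003 quat [ 0.001  0.665  0.747 -0.   ] F [-0.5 -0.3 -1.4] T [-0.04 -0.06  0.02] open 16.8 gf 59 q6 -0.70
turn rz -0.003; after it shift mm [ 2.6  2.  92.1]
```

Call:
{"op": "jog_arm", "data": {"series": [[[2.5,2,15,0,0,-0.003,10],[0,0,15,0,0,0,10],[0,0,15,0,0,0,10],[0,0,15,0,0,0,10],[0,0,15,0,0,0,10],[0,0,10,0,0,0,10],[0,0,5,0,0,0,10],[0,0,2,0,0,0,10],[0,0,0,0,0,0,10],[0,0,0,0,0,0,10]]]}}

```text
time_s: 7.25
eef_pos: [0.5399, -0.2113, 0.047]
eef_rot: [0.001, 0.663, 0.749, 0.0]
wrist_force: [0.0, 0.1, -0.9]
opening: 0.202
grasp_force: 58.9
```

```bash
python3 - <<'E'
from h import *
goto(jw(0,-129),.0455,PHI+np.pi/2)
a=take('top','top2')['frame'][250:350,355:475]; b=take('side','side2')['frame'][170:270,320:440]
cv2.imwrite('pics/crop2.png',np.vstack([cv2.resize(f,None,fx=3,fy=3,interpolation=cv2.INTER_CUBIC) for f in(a,b)]))
E
```

```text
t 7.2 pos [ 0.5399 -0.2113  0.047 ] jig [   1.7 -209.7] psi 1.693 a(bolt)=0.003 quat [0.001 0.663 0.749 0.   ] F [ 0.   0.1 -0.9] T [ 0.01 -0.   -0.05] open 17.2 gf 59 q6 -0.70
turn rz 0.003; after it shift mm [80.7 -1.7  1.5]
```

View pics/crop2.png

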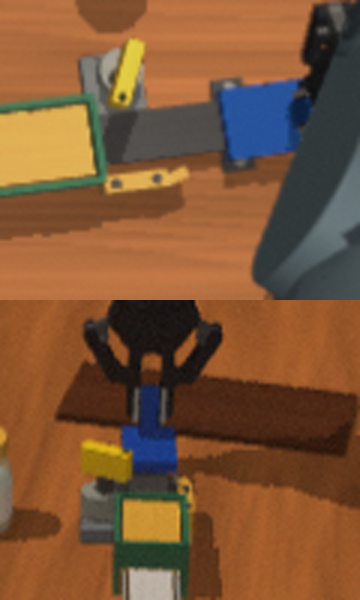

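Gauge plate at crop (262,118) lies square over the run-out, and the lead between fence and roller is clear. At the wide gap the ideal jig x is about +2 and it is at 1.7, so I slide it in.

Call:
{"op": "jog_arm", "data": {"series": [[[8,0,1,0,0,0.003,10],[10,0,0,0,0,0,10],[10,0,0,0,0,0,10],[10,0,0,0,0,0,10],[10,0,0,0,0,0,10],[10,0,0,0,0,0,10],[10,0,0,0,0,0,10],[8,0,0,0,0,0,10],[4,0,0,0,0,0,10],[0,0,0,0,0,0,10]]]}}

```text
time_s: 8.35
eef_pos: [0.5298, -0.1307, 0.0453]
eef_rot: [-0.0, 0.664, 0.748, 0.0]
wrist_force: [2.0, 0.2, -1.2]
opening: 0.2
grasp_force: 59.4
```

```bash
python3 - <<'E'
from h import *
goto(jw(0,-129),.0455,PHI+np.pi/2)
a=take('top','top3')['frame'][250:350,355:475]; b=take('side','side3')['frame'][170:270,320:440]
cv2.imwrite('pics/crop3.png',np.vstack([cv2.resize(f,None,fx=3,fy=3,interpolation=cv2.INTER_CUBIC) for f in(a,b)]))
E
```

```text
t 8.3 pos [ 0.5298 -0.1307  0.0453] jig [   1.2 -128.5] psi 1.690 a(bolt)=0.001 quat [-0.     0.664  0.748  0.   ] F [ 2.   0.2 -1.2] T [ 0.1  -0.25 -0.03] open 17.1 gf 59 q6 -0.58
turn rz 0.001; after it shift mm [-0.5 -1.2 -0.2]
```

View pics/crop3.png

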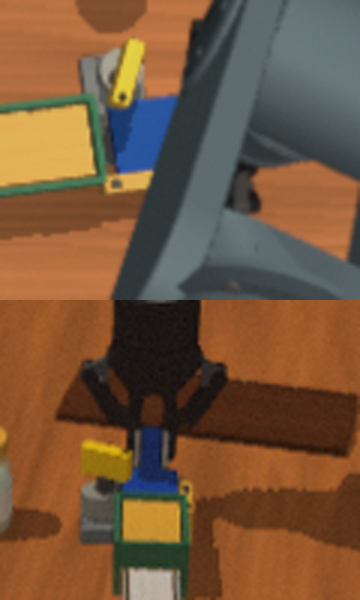

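Call:
{"op": "jog_arm", "data": {"series": [[[0,0,0,0,0,0,45],[0,0,0,0,0,0,45],[0,0,0,0,0,0,45],[0,0,-10,0,0,0,45],[0,0,-15,0,0,0,45],[0,0,-20,0,0,0,45],[0,0,-20,0,0,0,45],[17,13,0,0,0,0,45],[17,13,0,0,0,0,45],[15.5,13,0,0,0,0,45]]]}}

```text
time_s: 9.45
eef_pos: [0.5638, -0.0774, 0.1124]
eef_rot: [0.001, 0.664, 0.748, 0.0]
wrist_force: [-0.8, 0.3, -0.5]
opening: 0.525
grasp_force: 0.0
```

Call:
{"op": "jog_arm", "data": {"series": [[[0,0,0,0,0,-0.129,40],[0,0,0,0,0,-0.129,40],[0,0,0,0,0,-0.129,40],[0,0,0,0,0,-0.129,40],[0,0,0,0,0,-0.129,40],[0,0,0,0,0,-0.129,40],[0,0,0,0,0,-0.129,40],[0,0,0,0,0,-0.129,40],[0,0,0,0,0,-0.128,40],[0,0,0,0,0,0,40]]]}}

```text
time_s: 10.45
eef_pos: [0.5633, -0.078, 0.1118]
eef_rot: [0.001, 0.145, 0.989, -0.0]
wrist_force: [-0.1, 0.7, 0.2]
opening: 0.469
grasp_force: 0.0
```

```bash
python3 - <<'E'
from h import *
goto((.5627,-.077),.064,PHI+np.pi/2+1.16)
b=take('side','side4')['frame'][160:260,290:410]
cv2.imwrite('pics/crop4.png',cv2.resize(b,None,fx=4,fy=4,interpolation=cv2.INTER_CUBIC))
E
```

```text
t 10.4 pos [ 0.5633 -0.078   0.1118] jig [ 40.7 -80. ] psi 2.851 a(bolt)=1.161 quat [ 0.001  0.145  0.989 -0.   ] F [-0.1  0.7  0.2] T [-0.03  0.01  0.01] open 40.1 gf 0 q6 -1.63
turn rz 0.001; after it shift mm [ 0.9  0.7 47.8]
```

View pics/crop4.png

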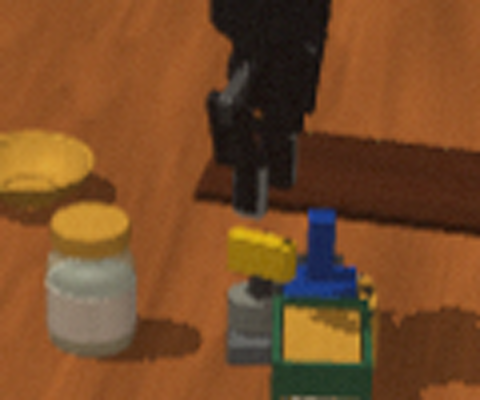

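The side crop shows the gauge upright in the gap (322,255) and the fingers straddling the T-head (262,252). I descend and grip the head.

Call:
{"op": "jog_arm", "data": {"series": [[[0,0,10,0,0,0,40],[0,0,10,0,0,0,40],[0,0,10,0,0,0,40],[0,0,10,0,0,0,40],[0,0,8,0,0,0,40],[0,0,0,0,0,0,5],[0,0,0,0,0,0,5],[0,0,0,0,0,0,5],[0,0,0,0,0,0,5],[0,0,0,0,0,0,5]]]}}

```text
time_s: 11.5
eef_pos: [0.5626, -0.0771, 0.062]
eef_rot: [-0.0, 0.145, 0.989, 0.0]
wrist_force: [1.6, 5.3, -6.5]
opening: 0.14
grasp_force: 59.2
```

```bash
python3 -c "
from h import *
goto((.5627,-.077),.064,PHI+np.pi/2+1.16)"
```

```text
t 11.5 pos [ 0.5626 -0.0771  0.062 ] jig [ 40.2 -79.1] psi 2.850 a(bolt)=1.160 quat [-0.     0.145  0.989  0.   ] F [ 1.6  5.3 -6.5] T [ 0.56 -0.37 -0.08] open 11.9 gf 59 q6 -1.63
turn rz 0.000; after it shift mm [-0.   0.1 -2. ]
```

Call:
{"op": "jog_arm", "data": {"series": [[[0,0,0,0,0,0.05,5],[0,0,0,0,0,0.08,5],[0,0,0,0,0,0.08,5],[0,0,0,0,0,0.08,5],[0,0,0,0,0,0.08,5],[0,0,0,0,0,0.08,5],[0,0,0,0,0,0.08,5],[0,0,0,0,0,0.08,5],[0,0,0,0,0,0.05,5],[0,0,0,0,0,0,5]]]}}

```text
time_s: 12.5
eef_pos: [0.5631, -0.0764, 0.062]
eef_rot: [-0.0, 0.459, 0.889, 0.001]
wrist_force: [6.1, 7.7, -7.3]
opening: 0.14
grasp_force: 41.0
```

```bash
python3 -c "
from h import *
st()"
```

```text
t 12.5 pos [ 0.5631 -0.0764  0.062 ] jig [ 40.7 -78.4] psi 2.188 a(bolt)=0.499 quat [-0.     0.459  0.889  0.001] F [ 6.1  7.7 -7.3] T [ 1.01 -0.64 -0.13] open 12.0 gf 41 q6 -0.96
```

Call:
{"op": "jog_arm", "data": {"series": [[[0.3,0.8,0,0,0,0,5],[0,0,0,0,0,0.03,5],[0,0,0,0,0,0.03,5],[0,0,0,0,0,0.03,5],[0,0,0,0,0,0.03,5],[0,0,0,0,0,0.03,5],[0,0,0,0,0,0.02,5],[0,0,0,0,0,0.02,5],[0,0,0,0,0,0,5],[0,0,0,0,0,0,5]]]}}

```text
time_s: 13.5
eef_pos: [0.5634, -0.0762, 0.062]
eef_rot: [-0.0, 0.54, 0.841, 0.001]
wrist_force: [4.3, 5.1, -7.7]
opening: 0.139
grasp_force: 61.4
```

```bash
python3 -c "
from h import *
st()"
```

```text
t 13.5 pos [ 0.5634 -0.0762  0.062 ] jig [ 41.  -78.3] psi 2.000 a(bolt)=0.310 quat [-0.     0.54   0.841  0.001] F [ 4.3  5.1 -7.7] T [ 0.81 -0.44  0.03] open 11.9 gf 61 q6 -0.77
```

Call:
{"op": "jog_arm", "data": {"series": [[[0.2,0.5,0,0,0,0,5],[0,0,0,0,0,0.02,5],[0,0,0,0,0,0.02,5],[0,0,0,0,0,0.02,5],[0,0,0,0,0,0.02,5],[0,0,0,0,0,0.02,5],[0,0,0,0,0,0.02,5],[0,0,0,0,0,0.02,5],[0,0,0,0,0,0.02,5],[0,0,0,0,0,0,5]]]}}

```text
time_s: 14.5
eef_pos: [0.5636, -0.0761, 0.062]
eef_rot: [-0.0, 0.606, 0.795, 0.0]
wrist_force: [3.6, 4.5, -7.0]
opening: 0.137
grasp_force: 61.4
```

```bash
python3 -c "
from h import *
st()"
```

```text
t 14.5 pos [ 0.5636 -0.0761  0.062 ] jig [ 41.2 -78.3] psi 1.838 a(bolt)=0.149 quat [-0.     0.606  0.795  0.   ] F [ 3.6  4.5 -7. ] T [ 0.75 -0.3  -0.04] open 11.7 gf 61 q6 -0.61
```

Call:
{"op": "jog_arm", "data": {"series": [[[0,0,0,0,0,0.02,5],[0,0,0,0,0,0.02,5],[0,0,0,0,0,0,5],[0,0,0,0,0,0,5],[0,0,0,0,0,0,5],[0,0,0,0,0,0,5],[0,0,0,0,0,0,5],[0,0,0,0,0,0,5],[0,0,0,0,0,0,5],[0,0,0,0,0,0,5]]]}}

```text
time_s: 15.5
eef_pos: [0.5636, -0.0761, 0.0621]
eef_rot: [-0.0, 0.622, 0.783, 0.0]
wrist_force: [2.7, 6.2, -7.2]
opening: 0.144
grasp_force: 61.4
```

```bash
python3 -c "
from h import *
st()"
```

```text
t 15.5 pos [ 0.5636 -0.0761  0.0621] jig [ 41.3 -78.2] psi 1.799 a(bolt)=0.109 quat [-0.     0.622  0.783  0.   ] F [ 2.7  6.2 -7.2] T [ 0.79 -0.41 -0.  ] open 12.3 gf 61 q6 -0.57
```

Call:
{"op": "jog_arm", "data": {"series": [[[0,0,0,0,0,0.02,5],[0,0,0,0,0,0.02,5],[0,0,0,0,0,0.01,5],[0,0,0,0,0,0,5],[0,0,0,0,0,0,5],[0,0,0,0,0,0,5],[0,0,0,0,0,0,5],[0,0,0,0,0,0,5],[0,0,0,0,0,0,5],[0,0,0,0,0,0,5]]]}}

```text
time_s: 16.5
eef_pos: [0.5637, -0.0761, 0.062]
eef_rot: [-0.0, 0.641, 0.767, 0.0]
wrist_force: [3.9, 5.3, -7.7]
opening: 0.139
grasp_force: 61.3
```

```bash
python3 -c "
from h import *
st()"
```

```text
t 16.5 pos [ 0.5637 -0.0761  0.062 ] jig [ 41.4 -78.3] psi 1.749 a(bolt)=0.060 quat [-0.     0.641  0.767  0.   ] F [ 3.9  5.3 -7.7] T [ 0.82 -0.42  0.34] open 11.9 gf 61 q6 -0.52
```

Call:
{"op": "jog_arm", "data": {"series": [[[0,0,0,0,0,0.02,5],[0,0,0,0,0,0.02,5],[0,0,0,0,0,0.01,5],[0,0,0,0,0,0,5],[0,0,0,0,0,0,5],[0,0,0,0,0,0,5],[0,0,0,0,0,0,5],[0,0,0,0,0,0,5],[0,0,0,0,0,0,5],[0,0,0,0,0,0,5]]]}}

```text
time_s: 17.5
eef_pos: [0.5639, -0.0761, 0.0621]
eef_rot: [0.0, 0.66, 0.751, 0.0]
wrist_force: [5.3, 4.8, -8.7]
opening: 0.143
grasp_force: 61.6
```

```bash
python3 -c "
from h import *
st()
a=take('top','top5')['frame'][250:350,355:475]; b=take('side','side5')['frame'][170:270,320:440]
cv2.imwrite('pics/crop5.png',np.vstack([cv2.resize(f,None,fx=3,fy=3,interpolation=cv2.INTER_CUBIC) for f in(a,b)]))"
```

```text
t 17.5 pos [ 0.5639 -0.0761  0.0621] jig [ 41.6 -78.3] psi 1.700 a(bolt)=0.011 quat [0.    0.66  0.751 0.   ] F [ 5.3  4.8 -8.7] T [ 0.86 -0.57  0.67] open 12.2 gf 62 q6 -0.47
```

View pics/crop5.png

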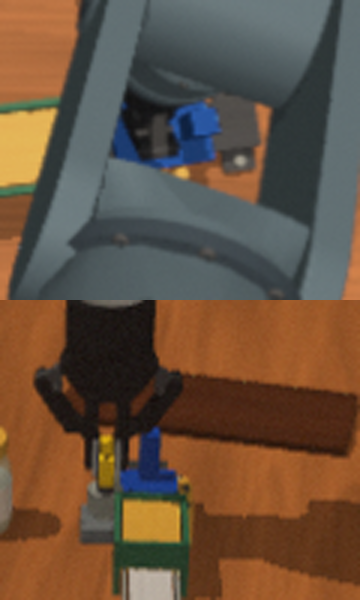

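Contact is clear: Tz rises from 0 at a=0.11 to 0.34 at 0.06 and 0.67 at 0.01, so the gap is 51 mm at a≈0.10. The side view shows the gauge at crop (150,465) standing in place. I back off to a≈0.25, which gives a gap of about 52 mm.

Call:
{"op": "jog_arm", "data": {"series": [[[0,0,0,0,0,-0.05,5],[0,0,0,0,0,-0.05,5],[0,0,0,0,0,-0.05,5],[0,0,0,0,0,-0.05,5],[0,0,0,0,0,-0.03,5],[0,0,0,0,0,-0.02,5],[0,0,0,0,0,0,5],[0,0,0,0,0,0,5],[0,0,0,0,0,0,5],[0,0,0,0,0,0,5]]]}}

```text
time_s: 18.6
eef_pos: [0.5634, -0.0762, 0.062]
eef_rot: [-0.0, 0.562, 0.827, 0.0]
wrist_force: [2.0, 5.2, -6.0]
opening: 0.134
grasp_force: 61.4
```

```bash
python3 -c "
from h import *
st()"
```

```text
t 18.6 pos [ 0.5634 -0.0762  0.062 ] jig [ 41.  -78.3] psi 1.949 a(bolt)=0.259 quat [-0.     0.562  0.827  0.   ] F [ 2.   5.2 -6. ] T [ 0.75 -0.3   0.02] open 11.5 gf 61 q6 -0.72
```

Call:
{"op": "jog_arm", "data": {"series": [[[0,0,0,0,0,0,40],[0,0,0,0,0,0,40],[0,0,0,0,0,0,40],[0,0,0,0,0,0,40],[0,0,-8,0,0,0,40],[0,0,-10,0,0,0,40],[0,0,-15,0,0,0,40],[0,0,-17,0,0,0,40],[0,0,0,0,0,0,40],[0,0,0,0,0,0,40]]]}}

```text
time_s: 19.6
eef_pos: [0.5642, -0.0768, 0.1133]
eef_rot: [0.001, 0.561, 0.828, 0.0]
wrist_force: [0.0, 0.9, -1.1]
opening: 0.469
grasp_force: 0.0
```

```bash
python3 -c "
from h import *
goto(jw(-0.5,-128.5),None,PHI+np.pi/2)"
```

```text
t 19.6 pos [ 0.5642 -0.0768  0.1133] jig [ 41.7 -79. ] psi 1.950 a(bolt)=0.260 quat [0.001 0.561 0.828 0.   ] F [ 0.   0.9 -1.1] T [-0.02  0.03 -0.01] open 40.1 gf 0 q6 -0.72
turn rz 0.260; after it shift mm [-49.5 -42.2  -0. ]
```

```bash
python3 -c "
from h import *
c=load('top5'); p=plane(c,[((202.5)/3-.5+355,(120)/3-.5+250)],.078)[0]; print(p,wj(p))
for t in ('side5',):
    c=take('side','side6'); hsv=cv2.cvtColor(c['frame'],cv2.COLOR_BGR2HSV); P=cloud(c); m=(cv2.inRange(hsv,(105,120,40),(130,255,255))>0)&(P[...,2]>.04)&(P[...,1]<0); q=P[m]; print(m.sum(),q.mean(0),wj(q.mean(0)))
    m=(cv2.inRange(hsv,(22,150,100),(34,255,255))>0)&(P[...,2]>.06)&(P[...,2]<.1)&(P[...,1]<0)&(P[...,1]>-.2)&(P[...,0]<.62); q=P[m];print(m.sum(),q.mean(0),wj(q.mean(0)))
"
```

```text
[ 0.53118447 -0.12842958  0.078     ] [   2.8 -126.4]
83 [ 0.52664643 -0.12199845  0.06206286] [  -0.9 -119.4]
71 [ 0.55978209 -0.06627793  0.07880139] [ 38.6 -68. ]
```

Call:
{"op": "jog_arm", "data": {"series": [[[0,0,0,0,0,0.13,45],[0,0,0,0,0,0.13,45],[-16.5,-14,0,0,0,0,45],[-16.5,-14,0,0,0,0,45],[-16.5,-14,0,0,0,0,45],[0,0,0,0,0,0,45],[0,0,0,0,0,0,45],[0,0,0,0,0,0,45],[0,0,0,0,0,0,45],[0,0,0,0,0,0,45]]]}}

```text
time_s: 20.65
eef_pos: [0.528, -0.1302, 0.1122]
eef_rot: [-0.0, 0.663, 0.748, 0.0]
wrist_force: [0.0, -0.4, -0.4]
opening: 0.532
grasp_force: 0.0
```

```bash
python3 -c "
from h import *
goto(jw(-0.5,-128.5),.0455,PHI+np.pi/2)
b=take('side','side7')['frame'][160:260,320:440]
cv2.imwrite('pics/crop7.png',cv2.resize(b,None,fx=4,fy=4,interpolation=cv2.INTER_CUBIC))"
```

```text
t 20.6 pos [ 0.528  -0.1302  0.1122] jig [  -0.5 -127.7] psi 1.691 a(bolt)=0.001 quat [-0.     0.663  0.748  0.   ] F [ 0.  -0.4 -0.4] T [-0.04  0.04 -0.06] open 45.5 gf 0 q6 -0.58
turn rz 0.001; after it shift mm [-0.8  0.  66.7]
```

View pics/crop7.png

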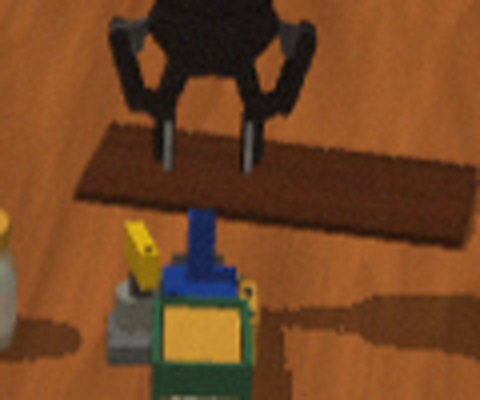

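The T-head is now nearly along the bed and the gauge grip, at crop (201,245), stands slightly left (+x) of the finger midpoint (208). I shift +2 mm in x and grip.

Call:
{"op": "jog_arm", "data": {"series": [[[-0.8,2,12,0,0,0,45],[0,0,15,0,0,0,45],[0,0,15,0,0,0,45],[0,0,15,0,0,0,45],[0,0,9,0,0,0,45],[0,0,0,0,0,0,10],[0,0,0,0,0,0,10],[0,0,0,0,0,0,10],[0,0,0,0,0,0,10],[0,0,0,0,0,0,10]]]}}

```text
time_s: 21.7
eef_pos: [0.5301, -0.1315, 0.0468]
eef_rot: [0.0, 0.664, 0.748, 0.0]
wrist_force: [0.4, -0.8, -2.0]
opening: 0.201
grasp_force: 59.1
```

```bash
python3 -c "
from h import *
st()"
```

```text
t 21.7 pos [ 0.5301 -0.1315  0.0468] jig [   1.4 -129.2] psi 1.690 a(bolt)=0.000 quat [0.    0.664 0.748 0.   ] F [ 0.4 -0.8 -2. ] T [-0.06  0.02  0.02] open 17.2 gf 59 q6 -0.58
```

Call:
{"op": "jog_arm", "data": {"series": [[[-4,0,0,0,0,0,10],[-9,0,0,0,0,0,10],[-10,0,0,0,0,0,10],[-10,0,0,0,0,0,10],[-10,0,0,0,0,0,10],[-10,0,0,0,0,0,10],[-10,0,0,0,0,0,10],[-10,0,0,0,0,0,10],[-7,0,0,0,0,0,10],[0,0,0,0,0,0,10]]]}}

```text
time_s: 22.7
eef_pos: [0.5395, -0.2119, 0.0464]
eef_rot: [0.0, 0.664, 0.748, -0.0]
wrist_force: [-0.1, -0.0, -0.9]
opening: 0.2
grasp_force: 59.3
```

Call:
{"op": "jog_arm", "data": {"series": [[[0,0,0,0,0,0,10],[0,0,0,0,0,0,10],[0,0,-10,0,0,0,10],[0,0,-15,0,0,0,10],[0,0,-15,0,0,0,10],[0,0,-15,0,0,0,10],[0,0,-15,0,0,0,10],[0,0,-15,0,0,0,10],[0,0,-10,0,0,0,10],[0,0,0,0,0,0,10]]]}}

```text
time_s: 23.7
eef_pos: [0.5404, -0.2115, 0.1435]
eef_rot: [0.002, 0.664, 0.748, 0.0]
wrist_force: [0.2, -0.4, -1.7]
opening: 0.202
grasp_force: 59.3
```

```bash
python3 -c "
from h import *
goto((.668,.1262),.0305,1.142);goto((.668,.1262),.0305)
c=take('top','top8');f=c['frame'][185:335,250:450]; cv2.imwrite('pics/crop8.png',cv2.resize(f,None,fx=4,fy=4,interpolation=cv2.INTER_CUBIC))"
```

```text
t 23.7 pos [ 0.5404 -0.2115  0.1435] jig [   2.2 -209.9] psi 1.690 a(bolt)=0.000 quat [0.002 0.664 0.748 0.   ] F [ 0.2 -0.4 -1.7] T [-0.03 -0.03  0.02] open 17.3 gf 59 q6 -0.70
turn rz 0.548; after it shift mm [360.1 -24.3 113. ]
t 23.7 pos [ 0.5404 -0.2115  0.1435] jig [   2.2 -209.9] psi 1.690 a(bolt)=0.000 quat [0.002 0.664 0.748 0.   ] F [ 0.2 -0.4 -1.7] T [-0.03 -0.03  0.02] open 17.3 gf 59 q6 -0.70
turn rz -0.000; after it shift mm [320.1 166.8 113. ]
```

View pics/crop8.png

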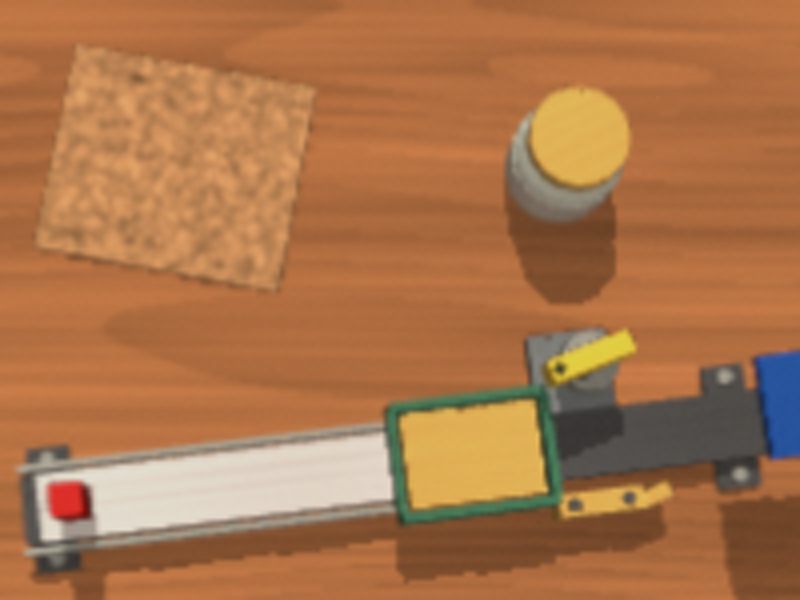

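The mat is empty, the gap shows clear with the roller at crop (592,358) and the T-head turned about 15° from the bed. I carry the gauge back to the mat.

Call:
{"op": "jog_arm", "data": {"series": [[[12,7,0,0,0,0,10],[22,11.4,0,0,0,0,10],[22,11.4,0,0,0,0,10],[22,11.4,0,0,0,0,10],[22,11.4,0,0,0,0,10],[22,11.4,0,0,0,0,10],[22,11.4,0,0,0,0,10],[22,11.4,0,0,0,0,10],[22,11.4,0,0,0,0,10],[22,11.4,0,0,0,0,10]]]}}

```text
time_s: 24.75
eef_pos: [0.6227, 0.013, 0.1398]
eef_rot: [-0.001, 0.664, 0.748, -0.001]
wrist_force: [1.0, -0.5, -1.9]
opening: 0.203
grasp_force: 59.2
```

Call:
{"op": "jog_arm", "data": {"series": [[[22,11.4,0,0,0,0,10],[22,11.4,0,0,0,0,10],[22,11.4,0,0,0,0,10],[22,11.4,0,0,0,0,10],[22,11.4,0,0,0,0,10],[0,0,0,0,0,0.137,10],[0,0,0,0,0,0.137,10],[0,0,0,0,0,0.137,10],[0,0,0,0,0,0.137,10],[0,0,0,0,0,0,10]]]}}

```text
time_s: 25.75
eef_pos: [0.6657, 0.1278, 0.1396]
eef_rot: [-0.001, 0.842, 0.54, -0.001]
wrist_force: [-0.8, 0.4, -2.0]
opening: 0.202
grasp_force: 59.3
```

```bash
python3 -c "
from h import *
goto((.668,.1262),.0305,1.142)"
```

```text
t 25.8 pos [0.6657 0.1278 0.1396] jig [166.8 112.1] psi 1.141 a(bolt)=-0.548 quat [-0.001  0.842  0.54  -0.001] F [-0.8  0.4 -2. ] T [-0.03 -0.03  0.01] open 17.2 gf 59 q6 0.44
turn rz -0.001; after it shift mm [ -0.5   2.7 109.1]
```

Lower to just above the mat surface (TCP z 0.0288 = contact), release and lift.

Call:
{"op": "jog_arm", "data": {"series": [[[0,2,10,0,0,0,10],[0,0,18,0,0,0,10],[0,0,18,0,0,0,10],[0,0,18,0,0,0,10],[0,0,18,0,0,0,10],[0,0,15,0,0,0,10],[0,0,8,0,0,0,10],[0,0,4,0,0,0,10],[0,0,0,0,0,0,10],[0,0,0,0,0,0,10]]]}}

```text
time_s: 26.75
eef_pos: [0.6693, 0.1259, 0.0332]
eef_rot: [0.0, 0.841, 0.54, 0.001]
wrist_force: [0.4, -0.6, -1.3]
opening: 0.2
grasp_force: 59.3
```

```bash
python3 -c "
from h import *
st()"
```

```text
t 26.8 pos [0.6693 0.1259 0.0332] jig [170.1 109.9] psi 1.142 a(bolt)=-0.548 quat [0.    0.841 0.54  0.001] F [ 0.4 -0.6 -1.3] T [-0.08  0.01  0.02] open 17.1 gf 59 q6 0.44
```

Call:
{"op": "jog_arm", "data": {"series": [[[0,0,2.4,0,0,0,10],[0,0,0,0,0,0,10],[0,0,0,0,0,0,50],[0,0,0,0,0,0,50],[0,0,0,0,0,0,50],[0,0,-10,0,0,0,50],[0,0,-20,0,0,0,50],[0,0,-30,0,0,0,50],[0,0,-30,0,0,0,50],[0,0,-10,0,0,0,50]]]}}

```text
time_s: 27.75
eef_pos: [0.671, 0.126, 0.1349]
eef_rot: [0.002, 0.841, 0.54, 0.003]
wrist_force: [0.1, 0.6, 0.8]
opening: 0.586
grasp_force: 0.0
```

Call:
{"op": "jog_arm", "data": {"series": [[[0,0,0,0,0,-0.137,50],[0,0,0,0,0,-0.137,50],[0,0,0,0,0,-0.137,50],[0,0,0,0,0,-0.137,50],[16,-34,0,0,0,0,50],[16,-34,0,0,0,0,50],[16,-34,0,0,0,0,50],[16,-34,0,0,0,0,50],[16,-34,0,0,0,0,50],[0,0,0,0,0,0,50]]]}}

```text
time_s: 28.75
eef_pos: [0.4851, 0.1864, 0.1285]
eef_rot: [-0.002, 0.663, 0.749, -0.002]
wrist_force: [-0.2, 0.3, -0.4]
opening: 0.587
grasp_force: 0.0
```

```bash
python3 -c "
from h import *
goto((.491,.189),.045,PHI+np.pi/2)
a=take('top','top9')['frame'][185:285,240:360]; b=take('side','side9')['frame'][225:325,270:390]
cv2.imwrite('pics/crop9.png',np.hstack([cv2.resize(f,None,fx=3,fy=3,interpolation=cv2.INTER_CUBIC) for f in(a,b)]))"
```

```text
t 28.8 pos [0.4851 0.1864 0.1285] jig [ -5.6 191.7] psi 1.692 a(bolt)=0.003 quat [-0.002  0.663  0.749 -0.002] F [-0.2  0.3 -0.4] T [ 0.   -0.02  0.02] open 50.1 gf 0 q6 0.02
turn rz 0.003; after it shift mm [ 1.9  6.2 83.5]
```

View pics/crop9.png

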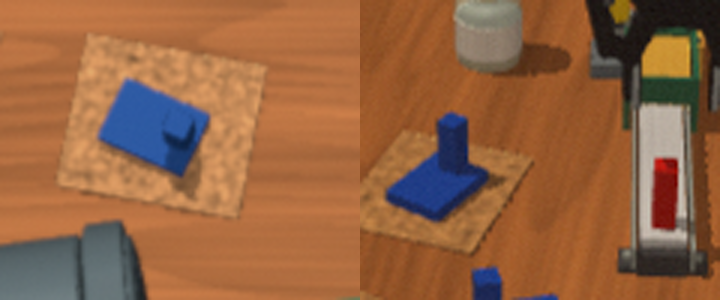

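The gauge is upright on the mat (top crop (150,128)). Next, the pusher: grip at side crop (665,195).

Call:
{"op": "jog_arm", "data": {"series": [[[2,5.5,10,0,0,0,50],[0,0,15,0,0,0,50],[0,0,18,0,0,0,50],[0,0,18,0,0,0,50],[0,0,14,0,0,0,50],[0,0,6,0,0,0,50],[0,0,0,0,0,0,10],[0,0,0,0,0,0,10],[0,0,0,0,0,0,10],[0,0,0,0,0,0,10]]]}}

```text
time_s: 29.85
eef_pos: [0.4917, 0.1873, 0.0487]
eef_rot: [-0.002, 0.663, 0.748, -0.003]
wrist_force: [-14.7, -3.4, 8.5]
opening: 0.2
grasp_force: 58.9
```

```bash
python3 -c "
from h import *
goto((.491,.189),.045,PHI+np.pi/2)"
```

```text
t 29.9 pos [0.4917 0.1873 0.0487] jig [  1.  191.8] psi 1.691 a(bolt)=0.001 quat [-0.002  0.663  0.748 -0.003] F [-14.7  -3.4   8.5] T [-0.47  1.84  0.1 ] open 17.1 gf 59 q6 0.02
turn rz 0.001; after it shift mm [ 1.8 -0.4  3.7]
```

Call:
{"op": "jog_arm", "data": {"series": [[[0,-1.3,0,0,0,0,10],[0,0,0,0,0,0,10],[-5,0,0,0,0,0,10],[-8,0,0,0,0,0,10],[-10,0,0,0,0,0,10],[-10,0,0,0,0,0,10],[-10,0,0,0,0,0,10],[-10,0,0,0,0,0,10],[-10,0,0,0,0,0,10],[-5,0,0,0,0,0,10]]]}}

```text
time_s: 30.85
eef_pos: [0.4997, 0.1211, 0.0488]
eef_rot: [-0.003, 0.664, 0.748, -0.001]
wrist_force: [-9.3, 6.8, 2.5]
opening: 0.202
grasp_force: 58.8
```

```bash
python3 -c "
from h import *
st()"
```

```text
t 30.9 pos [0.4997 0.1211 0.0488] jig [  1.1 125.1] psi 1.690 a(bolt)=0.001 quat [-0.003  0.664  0.748 -0.001] F [-9.3  6.8  2.5] T [0.84 1.23 0.11] open 17.3 gf 59 q6 -0.12
```

Call:
{"op": "jog_arm", "data": {"series": [[[-7,-0.8,0,0,0,0,10],[-9,0,0,0,0,0,10],[-10,0,0,0,0,0,10],[-10,0,0,0,0,0,10],[-10,0,0,0,0,0,10],[-10,0,0,0,0,0,10],[-8,0,0,0,0,0,10],[-3,0,0,0,0,0,10],[0,0,0,0,0,0,10],[0,0,0,0,0,0,10]]]}}

```text
time_s: 31.85
eef_pos: [0.5079, 0.054, 0.0488]
eef_rot: [-0.001, 0.664, 0.748, -0.001]
wrist_force: [-5.1, 1.3, -1.2]
opening: 0.202
grasp_force: 60.9
```

```bash
python3 -c "
from h import *
st()
c=take('top','top10');take('side','side10');f=c['frame'][245:345,340:480]; cv2.imwrite('pics/crop10.png',cv2.resize(f,None,fx=4,fy=4,interpolation=cv2.INTER_CUBIC))"
```

```text
t 31.9 pos [0.5079 0.054  0.0488] jig [ 1.3 57.5] psi 1.690 a(bolt)=0.001 quat [-0.001  0.664  0.748 -0.001] F [-5.1  1.3 -1.2] T [0.13 0.95 0.09] open 17.3 gf 61 q6 -0.25
```

View pics/crop10.png

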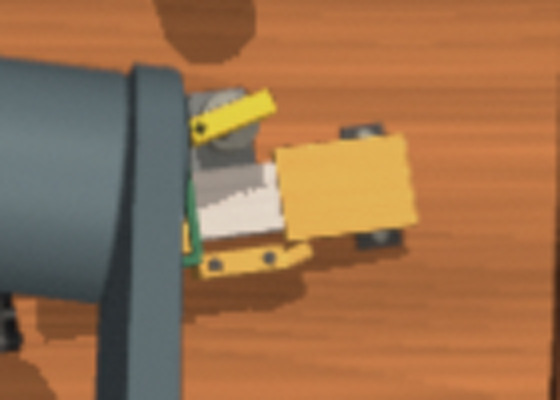

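The blank lies on the run-out, crop corners (275,148), (405,134), (417,222) and (288,241), past the roller. I pull the pusher back now and compute the blank's pose.

Call:
{"op": "jog_arm", "data": {"series": [[[5,-0.5,0,0,0,0,10],[10,0,0,0,0,0,10],[15,0,0,0,0,0,10],[15,0,0,0,0,0,10],[15,0,0,0,0,0,10],[15,0,0,0,0,0,10],[15,0,0,0,0,0,10],[15,0,0,0,0,0,10],[12,0,0,0,0,0,10],[8,0,0,0,0,0,10]]]}}

```text
time_s: 32.95
eef_pos: [0.4928, 0.178, 0.0488]
eef_rot: [-0.001, 0.663, 0.748, -0.001]
wrist_force: [-4.0, -2.9, -1.2]
opening: 0.202
grasp_force: 60.9
```

Call:
{"op": "jog_arm", "data": {"series": [[[6,0,0,0,0,0,10],[4,0,0,0,0,0,10],[0,0,0,0,0,0,10],[0,0,0,0,0,0,10],[0,0,0,0,0,0,10],[0,0,0,0,0,0,10],[0,0,0,0,0,0,10],[0,0,0,0,0,0,10],[0,0,0,0,0,0,10],[0,0,0,0,0,0,10]]]}}

```text
time_s: 33.95
eef_pos: [0.4916, 0.1873, 0.0488]
eef_rot: [-0.001, 0.664, 0.748, -0.001]
wrist_force: [-4.0, -2.9, -0.9]
opening: 0.201
grasp_force: 61.0
```

```bash
cat >> h.py <<'E'
def blank(tag):
    c=load(tag); hsv=cv2.cvtColor(c['frame'],cv2.COLOR_BGR2HSV); m=cv2.inRange(hsv,(15,100,140),(26,255,255)); P=cloud(c)
    J=np.dstack([(P[...,:2]-O)@X,(P[...,:2]-O)@Y]); m[(J[...,1]>-.1)|(J[...,1]<-.22)|(abs(J[...,0])>.05)|(P[...,2]<.022)]=0
    q=max(cv2.findContours(m,cv2.RETR_EXTERNAL,cv2.CHAIN_APPROX_NONE)[0],key=cv2.contourArea)
    b=plane(c,cv2.boxPoints(cv2.minAreaRect(q)),.03)[:,:2]; r=cv2.minAreaRect((np.array(plane(c,q[:,0],.03)[:,:2])*1e3).astype(np.float32))
    print('blank jig',wj(b.mean(0)),'rect mm',np.round(r[1],1),'ang',round(r[2],1),'z',np.median(P[m>0][:,2]).round(4))
E
python3 -c "
from h import *
st(); blank('top10')
P=cloud(load('top10')); J=np.dstack([(P[...,:2]-O)@X,(P[...,:2]-O)@Y,P[...,2]])*1e3
k=(J[...,1]<-130)&(J[...,1]>-190)&(abs(J[...,0])>29)&(abs(J[...,0])<45)&(J[...,2]>4); q=J[k]; print(len(q),q.min(0),q.max(0),np.percentile(q[:,2],[50,90]) if len(q) else '')
c=load('top10'); r=plane(c,[((226+.5)/4-.5+340,(118+.5)/4-.5+245)],.042)[0]; print('roller guess',wj(r))
"
```

```text
t 34.0 pos [0.4916 0.1873 0.0488] jig [  1.  191.8] psi 1.690 a(bolt)=0.001 quat [-0.001  0.664  0.748 -0.001] F [-4.  -2.9 -0.9] T [-0.51  1.03  0.11] open 17.2 gf 61 q6 0.02
blank jig [  -4.5 -140.4] rect mm [62.9 78.4] ang 7.0 z 0.0295
38 [ -39.81894545 -176.05690061    4.02799547] [  43.446604   -130.48263436   11.7017366 ] [6.72350011 9.04430606]
roller guess [ 44.2 -84.3]
```

```bash
python3 -c "
from h import *
F=lambda L,u,v:[((x+.5)/4-.5+u,(y+.5)/4-.5+v) for x,y in L]
c=load('top10'); b=plane(c,F([(275,148),(405,134),(417,222),(288,241)],340,245),.03); print(b.mean(0),wj(b.mean(0)),[wj(p) for p in b])
c=load('top8'); f=c['frame'][255:300,375:420]; cv2.imwrite('pics/crop11.png',cv2.resize(f,None,fx=12,fy=12,interpolation=cv2.INTER_CUBIC))
goto(b.mean(0)[:2],.12,PHI+np.pi/2)
"
```

```text
[ 0.5317745  -0.14775478  0.03      ] [   1.1 -145.6] [array([  26.1, -110.4]), array([  25. , -181.8]), array([ -22.6, -180.5]), array([ -24. , -109.8])]
t 34.0 pos [0.4916 0.1873 0.0488] jig [  1.  191.8] psi 1.690 a(bolt)=0.001 quat [-0.001  0.664  0.748 -0.001] F [-4.  -2.9 -0.9] T [-0.51  1.03  0.11] open 17.2 gf 61 q6 0.02
turn rz 0.001; after it shift mm [-3.374e+02  2.000e-01 -7.120e+01]
```

View pics/crop11.png

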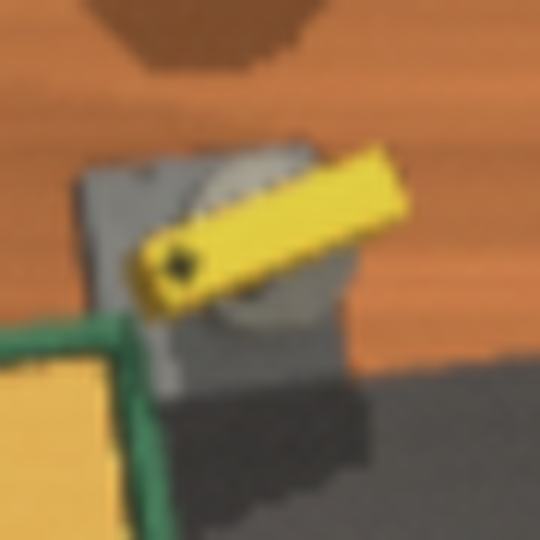

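The roller disc, centred near crop (272,240), is seen between base and T-head. I release the pusher and go over blank 1.

Call:
{"op": "jog_arm", "data": {"series": [[[0,0,0,0,0,0,45],[0,0,0,0,0,0,45],[0,0,0,0,0,0,45],[0,0,-12,0,0,0,45],[0,0,-20,0,0,0,45],[0,0,-20,0,0,0,45],[0,0,-20,0,0,0,60],[-20,0,0,0,0,0,70],[-32,0,0,0,0,0,70],[-35,0,0,0,0,0,70]]]}}

```text
time_s: 34.95
eef_pos: [0.504, 0.1008, 0.1225]
eef_rot: [0.001, 0.663, 0.749, 0.001]
wrist_force: [0.7, -0.1, 0.7]
opening: 0.819
grasp_force: 0.0
```

Call:
{"op": "jog_arm", "data": {"series": [[[-35,0,0,0,0,0,70],[-35,0,0,0,0,0,70],[-35,0,0,0,0,0,70],[-35,0,0,0,0,0,70],[-35,0,0,0,0,0,70],[-35,0,0,0,0,0,70],[-25,0,0,0,0,0,70],[-15,0,0,0,0,0,70],[0,0,0,0,0,0,70],[0,0,0,0,0,0,70]]]}}

```text
time_s: 35.95
eef_pos: [0.5329, -0.1464, 0.1211]
eef_rot: [-0.0, 0.664, 0.748, 0.0]
wrist_force: [-0.4, -0.1, -0.3]
opening: 0.816
grasp_force: 0.0
```

```bash
python3 -c "
from h import *
goto(jw(1.1,-144),.015,PHI+np.pi/2)
c=load('top8'); print('roller',wj(plane(c,[(397.2,274.5)],.042)[0]))
"
```

```text
t 36.0 pos [ 0.5329 -0.1464  0.1211] jig [   2.4 -144.4] psi 1.690 a(bolt)=0.000 quat [-0.     0.664  0.748  0.   ] F [-0.4 -0.1 -0.3] T [0.   0.09 0.04] open 69.7 gf 0 q6 -0.60
turn rz 0.000; after it shift mm [  0.4  -1.3 106.1]
roller [ 43.2 -86.5]
```

Call:
{"op": "jog_arm", "data": {"series": [[[0,-1.3,15,0,0,0,70],[0,0,18,0,0,0,70],[0,0,18,0,0,0,70],[0,0,18,0,0,0,70],[0,0,15,0,0,0,70],[0,0,12,0,0,0,70],[0,0,6,0,0,0,70],[0,0,3,0,0,0,70],[0,0,0,0,0,0,70],[0,0,0,0,0,0,70]]]}}

```text
time_s: 36.95
eef_pos: [0.5321, -0.1476, 0.0165]
eef_rot: [0.0, 0.664, 0.748, 0.0]
wrist_force: [0.4, -0.2, 0.6]
opening: 0.817
grasp_force: 0.0
```

```bash
python3 -c "
from h import *
goto(jw(1.1,-144),.015,PHI+np.pi/2)
take('top','top12'); b=take('side','side12')['frame'][170:270,310:430]; cv2.imwrite('pics/crop12.png',cv2.resize(b,None,fx=4,fy=4,interpolation=cv2.INTER_CUBIC))
"
```

```text
t 37.0 pos [ 0.5321 -0.1476  0.0165] jig [   1.5 -145.5] psi 1.690 a(bolt)=0.000 quat [0.    0.664 0.748 0.   ] F [ 0.4 -0.2  0.6] T [-0.03  0.01 -0.05] open 69.8 gf 0 q6 -0.60
turn rz 0.000; after it shift mm [ 1.5 -0.4  1.5]
```

View pics/crop12.png

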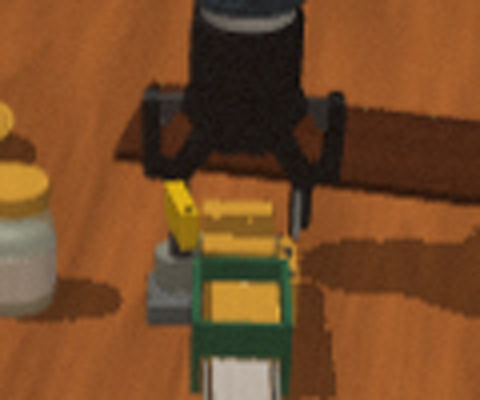

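Picture budget is spent. The view shows blank 1 on the run-out between the fingers at crop (240,225). I close on it and check numerically from here.

Call:
{"op": "jog_arm", "data": {"series": [[[0,0,0,0,0,0,40],[0,0,0,0,0,0,40],[0,0,0,0,0,0,40],[0,0,0,0,0,0,40],[0,0,0,0,0,0,40],[0,0,0,0,0,0,40],[0,0,-5,0,0,0,40],[0,0,-10,0,0,0,40],[0,0,-15,0,0,0,40],[0,0,-10,0,0,0,40]]]}}

```text
time_s: 38.05
eef_pos: [0.5319, -0.1475, 0.0575]
eef_rot: [0.0, 0.664, 0.748, 0.0]
wrist_force: [-0.1, -0.2, -2.7]
opening: 0.566
grasp_force: 63.3
```

```bash
python3 -c "
from h import *
goto((.578,-.337),.07,PHI+np.pi/2)
c=take('side','side13'); P=cloud(c); hsv=cv2.cvtColor(c['frame'],cv2.COLOR_BGR2HSV); m=(cv2.inRange(hsv,(15,100,100),(26,255,255))>0)&(P[...,1]<-.1)&(P[...,1]>-.2)&(P[...,0]>.48)&(P[...,0]<.6)&(P[...,2]>.02); q=P[m]; print(m.sum(),q.min(0),q.max(0),q.mean(0))
"
```

```text
t 38.0 pos [ 0.5319 -0.1475  0.0575] jig [   1.3 -145.4] psi 1.690 a(bolt)=0.000 quat [0.    0.664 0.748 0.   ] F [-0.1 -0.2 -2.7] T [ 0.04 -0.01  0.03] open 48.3 gf 63 q6 -0.60
turn rz 0.000; after it shift mm [-193.6   23.3  -12.5]
283 [ 0.48798011 -0.1805928   0.02557643] [ 0.5543483  -0.10125853  0.0765405 ] [ 0.52668559 -0.13501354  0.06731273]
```

Call:
{"op": "jog_arm", "data": {"series": [[[0,0,-15,0,0,0,40],[-15,2.3,0,0,0,0,40],[-23,3,0,0,0,0,40],[-25,3,0,0,0,0,40],[-25,3,0,0,0,0,40],[-25,3,0,0,0,0,40],[-25,3,0,0,0,0,40],[-25,3,0,0,0,0,40],[-20,2,0,0,0,0,40],[-10,1,0,0,0,0,40]]]}}

```text
time_s: 39.1
eef_pos: [0.5776, -0.3389, 0.0708]
eef_rot: [0.0, 0.664, 0.747, -0.0]
wrist_force: [0.5, 0.6, -4.6]
opening: 0.569
grasp_force: 63.3
```

Call:
{"op": "jog_arm", "data": {"series": [[[0,0,10,0,0,0,40],[0,0,12,0,0,0,40],[0,0,12,0,0,0,40],[0,0,10,0,0,0,40],[0,0,6,0,0,0,40],[0,0,4,0,0,0,40],[0,0,3,0,0,0,40],[0,0,2,0,0,0,40],[0,0,0,0,0,0,40],[0,0,0,0,0,0,40]]]}}

```text
time_s: 40.1
eef_pos: [0.5779, -0.3364, 0.0123]
eef_rot: [0.0, 0.664, 0.748, 0.0]
wrist_force: [-0.7, -0.1, -3.7]
opening: 0.564
grasp_force: 63.3
```

```bash
python3 -c "
from h import *
goto((.578,-.337),.012,PHI+np.pi/2)
"
```

```text
t 40.1 pos [ 0.5779 -0.3364  0.0123] jig [  24.6 -338.4] psi 1.690 a(bolt)=0.000 quat [0.    0.664 0.748 0.   ] F [-0.7 -0.1 -3.7] T [0.07 0.03 0.01] open 48.1 gf 63 q6 -0.82
turn rz 0.000; after it shift mm [-0.6 -0.   0.3]
```

Call:
{"op": "jog_arm", "data": {"series": [[[0,0,1,0,0,0,40],[0,0,1,0,0,0,40],[0,0,0,0,0,0,40],[0,0,0,0,0,0,62],[0,0,0,0,0,0,62],[0,0,0,0,0,0,62],[0,0,-8,0,0,0,62],[0,0,-25,0,0,0,62],[0,0,-35,0,0,0,62],[0,0,-42,0,0,0,50]]]}}

```text
time_s: 41.1
eef_pos: [0.5769, -0.3355, 0.1203]
eef_rot: [-0.001, 0.664, 0.748, -0.0]
wrist_force: [0.0, -0.6, -0.5]
opening: 0.588
grasp_force: 0.0
```

Call:
{"op": "jog_arm", "data": {"series": [[[20,-1,0,0,0,0,50],[35,-1.5,0,0,0,0,50],[38,-1.7,0,0,0,0,50],[38,-1.7,0,0,0,0,50],[38,-1.7,0,0,0,0,50],[38,-1.7,0,0,0,0,50],[38,-1.7,0,0,0,0,50],[38,-1.7,0,0,0,0,50],[38,-1.7,0,0,0,0,50],[38,-1.7,0,0,0,0,50]]]}}

```text
time_s: 42.1
eef_pos: [0.5191, 0.0197, 0.1209]
eef_rot: [0.001, 0.664, 0.748, 0.0]
wrist_force: [1.1, 0.1, -0.4]
opening: 0.586
grasp_force: 0.0
```

Call:
{"op": "jog_arm", "data": {"series": [[[38,-1.7,0,0,0,0,50],[38,-1.7,0,0,0,0,50],[38,-1.7,0,0,0,0,50],[30,-1.7,0,0,0,0,50],[20,-1.7,0,0,0,0,50],[7,0,0,0,0,0,50],[0,0,0,0,0,0,50],[0,0,0,0,0,0,50],[0,0,0,0,0,0,50],[0,0,0,0,0,0,50]]]}}

```text
time_s: 43.1
eef_pos: [0.4907, 0.1862, 0.1199]
eef_rot: [0.0, 0.664, 0.747, -0.0]
wrist_force: [0.1, -0.9, -0.3]
opening: 0.582
grasp_force: 0.0
```

```bash
cat >> h.py <<'E'
def survey(tag):
    c=take('top',tag); hsv=cv2.cvtColor(c['frame'],cv2.COLOR_BGR2HSV); P=cloud(c)
    bx=np.array([.9956,-.0941]); by=np.array([.0941,.9956])
    for k,m in {'brass':cv2.inRange(hsv,(15,100,120),(26,255,255)),'blue':cv2.inRange(hsv,(105,120,40),(130,255,255)),'yel':cv2.inRange(hsv,(26,150,120),(34,255,255)),'red':cv2.inRange(hsv,(0,200,90),(4,255,255))}.items():
        for q in cv2.findContours(m,cv2.RETR_EXTERNAL,cv2.CHAIN_APPROX_NONE)[0]:
            if cv2.contourArea(q)<35: continue
            mm=np.zeros_like(m); cv2.drawContours(mm,[q],-1,255,-1); p=P[(mm>0)&(m>0)&(c['z_map']>0)]
            if len(p)==0: continue
            (u,v),wh,a=cv2.minAreaRect(q); z=np.median(p[:,2]); w=plane(c,[(u,v)],z)[0]; d=w[:2]-[.4884,-.3285]
            print(k,int(cv2.contourArea(q)),'uv',np.round([u,v,*wh,a]),'w',w.round(4),'jig',wj(w),'board',np.round([d@bx*1e3,d@by*1e3]),'z5/95',np.percentile(p[:,2],[5,95]).round(3))
E
python3 -c "
from h import *
goto(jw(0.3,191.8),.0488,PHI+np.pi/2); survey('s1')
"
```

```text
t 43.1 pos [0.4907 0.1862 0.1199] jig [-1.000e-01  1.909e+02] psi 1.688 a(bolt)=-0.001 quat [ 0.     0.664  0.747 -0.   ] F [ 0.1 -0.9 -0.3] T [ 0.02  0.07 -0.01] open 49.7 gf 0 q6 0.02
turn rz -0.001; after it shift mm [ 0.9  0.4 71.1]
brass 424 uv [632. 458.  42.  14.  90.] w [ 0.1681 -0.5923  0.0114] jig [-412.7 -544. ] board [-294. -293.] z5/95 [0.005 0.016]
brass 152 uv [403. 309.   7.  28.  83.] w [ 0.4927 -0.0963  0.0354] jig [-31.6 -89.9] board [-18. 232.] z5/95 [-0.    0.04]
brass 760 uv [367. 299.  24.  34.  83.] w [ 0.5154 -0.0186  0.0396] jig [  0.2 -15.4] board [ -2. 311.] z5/95 [0.036 0.043]
brass 950 uv [137. 323.  10. 110.  31.] w [0.4629 0.4758 0.0234] jig [  6.5 481.7] board [-101.  798.] z5/95 [0.019 0.027]
brass 144 uv [397. 274.   8.  23.  68.] w [ 0.5633 -0.0772  0.0857] jig [ 40.8 -79.3] board [ 51. 257.] z5/95 [0.016 0.089]
brass 698 uv [509. 271.  24.  33.  83.] w [ 0.5768 -0.3355  0.0211] jig [  23.6 -337.4] board [89.  1.] z5/95 [0.017 0.024]
brass 501 uv [394. 219.  25.  26.   0.] w [ 0.677  -0.0743  0.0893] jig [154.  -89.9] board [164. 271.] z5/95 [0.081
[... 443 characters left out ...]
2289 -0.6337 -0.0855] jig [ 635.8 -710.7] board [ 766. -234.] z5/95 [-0.089 -0.082]
brass 61 uv [506.   6.  13.   9.  90.] w [ 1.5813 -0.5872 -0.4186] jig [ 991.2 -706.2] board [1112. -155.] z5/95 [-0.425 -0.411]
brass 4799 uv [234.  28.  56. 121.  90.] w [ 1.3604  0.3452 -0.2422] jig [882.4 245.8] board [805. 753.] z5/95 [-0.249 -0.233]
blue 286 uv [216. 259.  16.  24.  83.] w [0.6035 0.3105 0.0132] jig [126.6 300.9] board [ 54. 647.] z5/95 [0.009 0.059]
blue 595 uv [297. 208.  30.  22.   9.] w [0.7201 0.1317 0.0159] jig [221.2 109.6] board [187. 480.] z5/95 [0.012 0.062]
yel 53 uv [398. 273.   4.  17.  67.] w [ 0.5643 -0.0792  0.0866] jig [ 41.6 -81.4] board [ 52. 255.] z5/95 [0.084 0.089]
```

Blank 1 is flat on the board and the stack dropped to two. The gauge was knocked about 40 mm on the mat but still stands there; I'll deal with it at the end. Second stroke next.

Call:
{"op": "jog_arm", "data": {"series": [[[1,0.4,10,0,0,0,50],[0,0,15,0,0,0,50],[0,0,18,0,0,0,50],[0,0,16,0,0,0,50],[0,0,8,0,0,0,50],[0,0,4,0,0,0,50],[0,0,0,0,0,0,10],[0,0,0,0,0,0,10],[0,0,0,0,0,0,10],[0,0,0,0,0,0,10]]]}}

```text
time_s: 44.15
eef_pos: [0.4916, 0.1883, 0.0497]
eef_rot: [0.001, 0.664, 0.748, 0.001]
wrist_force: [2.9, 0.1, -0.1]
opening: 0.202
grasp_force: 59.6
```

```bash
python3 -c "
from h import *
goto(jw(0.3,57),.0488,PHI+np.pi/2)
"
```

```text
t 44.1 pos [0.4916 0.1883 0.0497] jig [  1.1 192.9] psi 1.690 a(bolt)=0.000 quat [0.001 0.664 0.748 0.001] F [ 2.9  0.1 -0.1] T [ 0.09 -0.11  0.06] open 17.3 gf 60 q6 0.02
turn rz 0.000; after it shift mm [-135.9   -0.8    0.9]
```

Stroke 134.5 mm out, then back.

Call:
{"op": "jog_arm", "data": {"series": [[[-4,0,0,0,0,0,10],[-7,0,0,0,0,0,10],[-9,0,0,0,0,0,10],[-10,0,0,0,0,0,10],[-10,0,0,0,0,0,10],[-10,0,0,0,0,0,10],[-10,0,0,0,0,0,10],[-10,0,0,0,0,0,10],[-10,0,0,0,0,0,10],[-10,0,0,0,0,0,10]]]}}

```text
time_s: 45.15
eef_pos: [0.5025, 0.0992, 0.0497]
eef_rot: [0.0, 0.664, 0.748, 0.001]
wrist_force: [5.2, 5.6, -1.0]
opening: 0.201
grasp_force: 60.4
```

Call:
{"op": "jog_arm", "data": {"series": [[[-10,0,0,0,0,0,10],[-10,0,0,0,0,0,10],[-10,0,0,0,0,0,10],[-8,0,0,0,0,0,10],[-4,0,0,0,0,0,10],[-2.5,0,0,0,0,0,10],[0,0,0,0,0,0,10],[0,0,0,0,0,0,10],[0,0,0,0,0,0,10],[0,0,0,0,0,0,10]]]}}

```text
time_s: 46.15
eef_pos: [0.5079, 0.0545, 0.0497]
eef_rot: [0.001, 0.664, 0.748, 0.001]
wrist_force: [5.0, 1.8, -0.1]
opening: 0.199
grasp_force: 60.3
```

```bash
python3 -c "
from h import *
st(); take('top','top14'); blank('top14'); blank('top10')
"
```

```text
t 46.1 pos [0.5079 0.0545 0.0497] jig [ 1.4 58.1] psi 1.690 a(bolt)=0.000 quat [0.001 0.664 0.748 0.001] F [ 5.   1.8 -0.1] T [ 0.3  -0.4   0.01] open 17.0 gf 60 q6 -0.25
blank jig [  -4.5 -140.7] rect mm [62.8 79.3] ang 7.6 z 0.0296
blank jig [  -4.5 -140.4] rect mm [62.9 78.4] ang 7.0 z 0.0295
```

Call:
{"op": "jog_arm", "data": {"series": [[[5,0,0,0,0,0,10],[10,0,0,0,0,0,10],[15,0,0,0,0,0,10],[15,0,0,0,0,0,10],[15,0,0,0,0,0,10],[15,0,0,0,0,0,10],[15,0,0,0,0,0,10],[15,0,0,0,0,0,10],[12,0,0,0,0,0,10],[8,0,0,0,0,0,10]]]}}

```text
time_s: 47.2
eef_pos: [0.4927, 0.1791, 0.0497]
eef_rot: [0.001, 0.664, 0.748, 0.001]
wrist_force: [3.5, -3.5, 3.3]
opening: 0.199
grasp_force: 60.7
```

Call:
{"op": "jog_arm", "data": {"series": [[[6,0,0,0,0,0,10],[4,0,0,0,0,0,10],[0,0,0,0,0,0,10],[0,0,0,0,0,0,10],[0,0,0,0,0,0,45],[0,0,0,0,0,0,45],[0,0,0,0,0,0,45],[0,0,-12,0,0,0,45],[0,0,-30,0,0,0,45],[0,0,-30,0,0,0,60]]]}}

```text
time_s: 48.2
eef_pos: [0.4897, 0.1887, 0.1216]
eef_rot: [-0.001, 0.664, 0.748, -0.001]
wrist_force: [0.3, 0.6, -0.2]
opening: 0.681
grasp_force: 0.0
```

Call:
{"op": "jog_arm", "data": {"series": [[[-20,0,0,0,0,0,70],[-35,0,0,0,0,0,70],[-35,0,0,0,0,0,70],[-35,0,0,0,0,0,70],[-35,0,0,0,0,0,70],[-35,0,0,0,0,0,70],[-35,0,0,0,0,0,70],[-35,0,0,0,0,0,70],[-35,0,0,0,0,0,70],[-23,0,0,0,0,0,70]]]}}

```text
time_s: 49.2
eef_pos: [0.5291, -0.1343, 0.1218]
eef_rot: [0.0, 0.664, 0.747, 0.0]
wrist_force: [0.6, 0.4, -0.2]
opening: 0.819
grasp_force: 0.0
```

Call:
{"op": "jog_arm", "data": {"series": [[[-15,0,0,0,0,0,70],[0,0,0,0,0,0,70],[0,0,0,0,0,0,70],[0,0,0,0,0,0,70],[0,0,0,0,0,0,70],[0,0,0,0,0,0,70],[0,0,0,0,0,0,70],[0,0,0,0,0,0,70],[0,0,0,0,0,0,70],[0,0,0,0,0,0,70]]]}}

```text
time_s: 50.2
eef_pos: [0.5307, -0.1469, 0.1209]
eef_rot: [-0.0, 0.664, 0.748, 0.0]
wrist_force: [-0.1, -0.7, -0.2]
opening: 0.822
grasp_force: 0.0
```

```bash
python3 -c "
from h import *
goto(jw(1.2,-145.5),.0165,PHI+np.pi/2)
take('side','side15')
c=take('top','top15'); hsv=cv2.cvtColor(c['frame'],cv2.COLOR_BGR2HSV); m=cv2.inRange(hsv,(0,200,90),(4,255,255))>0; v,u=np.where(m); k=(u<300)&(u>250)&(v>290)&(v<330); print('red px',u[k].mean(),v[k].mean(),k.sum())
c=load('top0'); hsv=cv2.cvtColor(c['frame'],cv2.COLOR_BGR2HSV); m=cv2.inRange(hsv,(0,200,90),(4,255,255))>0; v,u=np.where(m); k=(u<300)&(u>250)&(v>290)&(v<330); print('red px0',u[k].mean(),v[k].mean(),k.sum())
"
```

```text
t 50.2 pos [ 0.5307 -0.1469  0.1209] jig [   0.2 -144.7] psi 1.690 a(bolt)=0.000 quat [-0.     0.664  0.748  0.   ] F [-0.1 -0.7 -0.2] T [0.06 0.03 0.  ] open 70.2 gf 0 q6 -0.60
turn rz 0.000; after it shift mm [ -0.8   1.  104.4]
red px 267.0689655172414 309.98275862068965 58
red px0 267.0 310.0 57
```

Call:
{"op": "jog_arm", "data": {"series": [[[-0.8,1,15,0,0,0,70],[0,0,18,0,0,0,70],[0,0,18,0,0,0,70],[0,0,18,0,0,0,70],[0,0,15,0,0,0,70],[0,0,11,0,0,0,70],[0,0,6,0,0,0,70],[0,0,3,0,0,0,70],[0,0,0,0,0,0,70],[0,0,0,0,0,0,70]]]}}

```text
time_s: 51.3
eef_pos: [0.5323, -0.1479, 0.0175]
eef_rot: [0.001, 0.664, 0.748, 0.0]
wrist_force: [-0.9, 0.4, -0.2]
opening: 0.823
grasp_force: 0.0
```

Call:
{"op": "jog_arm", "data": {"series": [[[0,0,0,0,0,0,40],[0,0,0,0,0,0,40],[0,0,0,0,0,0,40],[0,0,0,0,0,0,40],[0,0,0,0,0,0,40],[0,0,-5,0,0,0,40],[0,0,-10,0,0,0,40],[0,0,-15,0,0,0,40],[0,0,-15,0,0,0,40],[0,0,-10,0,0,0,40]]]}}

```text
time_s: 52.3
eef_pos: [0.5326, -0.148, 0.0741]
eef_rot: [0.001, 0.664, 0.748, 0.0]
wrist_force: [0.7, -0.5, -2.7]
opening: 0.565
grasp_force: 62.7
```

```bash
python3 -c "
from h import *
goto((.4884,-.3285),.0105,PHI+np.pi/2)
"
```

```text
t 52.3 pos [ 0.5326 -0.148   0.0741] jig [   1.9 -146. ] psi 1.690 a(bolt)=0.000 quat [0.001 0.664 0.748 0.   ] F [ 0.7 -0.5 -2.7] T [ 0.   -0.05 -0.03] open 48.2 gf 63 q6 -0.60
turn rz 0.000; after it shift mm [-174.   -65.3   63.6]
```

Call:
{"op": "jog_arm", "data": {"series": [[[-12,-4.5,0,0,0,0,40],[-20,-7.6,0,0,0,0,40],[-22,-8.2,0,0,0,0,40],[-22,-8.2,0,0,0,0,40],[-22,-8.2,0,0,0,0,40],[-22,-8.2,0,0,0,0,40],[-22,-8.2,0,0,0,0,40],[-20,-7.6,0,0,0,0,40],[-12,-4.6,0,0,0,0,40],[0,0,0,0,0,0,40]]]}}

```text
time_s: 53.3
eef_pos: [0.4868, -0.33, 0.0717]
eef_rot: [0.0, 0.665, 0.747, -0.0]
wrist_force: [1.1, 1.0, -2.0]
opening: 0.563
grasp_force: 62.6
```

Call:
{"op": "jog_arm", "data": {"series": [[[0,0,10,0,0,0,40],[0,0,13,0,0,0,40],[0,0,13,0,0,0,40],[0,0,10,0,0,0,40],[0,0,6,0,0,0,40],[0,0,4,0,0,0,40],[0,0,3,0,0,0,40],[0,0,2,0,0,0,40],[0,0,0,0,0,0,40],[0,0,0,0,0,0,40]]]}}

```text
time_s: 54.3
eef_pos: [0.4878, -0.3283, 0.0113]
eef_rot: [0.0, 0.664, 0.748, -0.0]
wrist_force: [-0.2, -0.2, -2.3]
opening: 0.565
grasp_force: 62.6
```

```bash
python3 -c "
from h import *
goto((.4884,-.3285),.0105,PHI+np.pi/2)
"
```

```text
t 54.3 pos [ 0.4878 -0.3283  0.0113] jig [ -63.9 -319.7] psi 1.690 a(bolt)=0.000 quat [ 0.     0.664  0.748 -0.   ] F [-0.2 -0.2 -2.3] T [-0.03  0.04  0.01] open 48.3 gf 63 q6 -0.91
turn rz 0.000; after it shift mm [-0.2  0.6  0.8]
```

Call:
{"op": "jog_arm", "data": {"series": [[[0,0,1,0,0,0,40],[0,0,0,0,0,0,40],[0,0,0,0,0,0,60],[0,0,0,0,0,0,60],[0,0,0,0,0,0,60],[0,0,-8,0,0,0,60],[0,0,-25,0,0,0,60],[0,0,-35,0,0,0,60],[0,0,-42,0,0,0,50],[0,0,0,0,0,0,50]]]}}

```text
time_s: 55.3
eef_pos: [0.491, -0.3313, 0.1273]
eef_rot: [0.006, 0.664, 0.748, -0.0]
wrist_force: [0.2, -0.8, -0.2]
opening: 0.583
grasp_force: 0.0
```

Call:
{"op": "jog_arm", "data": {"series": [[[20,2.5,0,0,0,0,50],[35,4.4,0,0,0,0,50],[38,4.8,0,0,0,0,50],[38,4.8,0,0,0,0,50],[38,4.8,0,0,0,0,50],[38,4.8,0,0,0,0,50],[38,4.8,0,0,0,0,50],[38,4.8,0,0,0,0,50],[38,4.8,0,0,0,0,50],[38,4.8,0,0,0,0,50]]]}}

```text
time_s: 56.3
eef_pos: [0.4882, 0.0362, 0.1189]
eef_rot: [-0.001, 0.664, 0.748, -0.0]
wrist_force: [0.2, -0.5, 0.0]
opening: 0.584
grasp_force: 0.0
```

Call:
{"op": "jog_arm", "data": {"series": [[[38,4.8,0,0,0,0,50],[38,4.8,0,0,0,0,50],[38,4.8,0,0,0,0,50],[25,3,0,0,0,0,50],[14,2,0,0,0,0,50],[0,0,0,0,0,0,50],[0,0,0,0,0,0,50],[0,0,0,0,0,0,50],[0,0,0,0,0,0,50],[0,0,0,0,0,0,50]]]}}

```text
time_s: 57.3
eef_pos: [0.4913, 0.1871, 0.1199]
eef_rot: [0.0, 0.664, 0.747, -0.0]
wrist_force: [0.6, 0.0, 0.3]
opening: 0.584
grasp_force: 0.0
```

```bash
python3 -c "
from h import *
goto(jw(0.8,192.5),.0495,PHI+np.pi/2); survey('s2')
" | grep -v "w \[ 1\."
```

```text
t 57.3 pos [0.4913 0.1871 0.1199] jig [  0.6 191.7] psi 1.688 a(bolt)=-0.001 quat [ 0.     0.664  0.747 -0.   ] F [0.6 0.  0.3] T [-0.   -0.03 -0.07] open 49.9 gf 0 q6 0.02
turn rz -0.001; after it shift mm [ 0.8  0.2 70.4]
brass 422 uv [632. 458.  42.  14.  90.] w [ 0.168  -0.5924  0.0112] jig [-412.7 -544.1] board [-294. -293.] z5/95 [0.004 0.016]
brass 152 uv [403. 309.   7.  28.  84.] w [ 0.4927 -0.0964  0.0349] jig [-31.6 -90. ] board [-18. 231.] z5/95 [-0.002  0.039]
brass 735 uv [508. 312.  24.  34.  83.] w [ 0.4869 -0.328   0.0213] jig [ -64.7 -319.3] board [-1.  0.] z5/95 [0.018 0.024]
brass 725 uv [366. 299.  24.  33.  83.] w [ 0.5156 -0.0187  0.0296] jig [  0.3 -15.5] board [ -2. 311.] z5/95 [0.026 0.033]
brass 945 uv [137. 323.  10. 110.  31.] w [0.4627 0.4758 0.0236] jig [  6.4 481.7] board [-101.  798.] z5/95 [0.018 0.027]
brass 142 uv [397. 274.   8.  23.  68.] w [ 0.5632 -0.0772  0.086 ] jig [ 40.7 -79.3] board [ 51. 257.] z5/95 [0.031 0.089]
brass 697 uv [509. 271.  24.  33.  83.] w [ 0.5768 -0.3355  0.021 ] jig [  23.6 -337.4] board [89.  1.] z5/95 [0.017 0.024]
brass 501 uv [394. 220.  25.  25.  90.] w [ 0.6759 -0.0743  0.0893] jig [153.  -89.8] board [163. 271.] z5/95 [0.08  0.092]
brass 1415 uv [476. 188.  42.  42.  90.] w [ 0.7678 -0.2764  0.0145] jig [ 220.2 -301.3] board [273.  78.] z5/95 [0.002 0.03 ]
blue 276 uv [216. 259.  15.  24.  82.] w [0.6037 0.3114 0.0134] jig [126.9 301.8] board [ 55. 648.] z5/95 [0.009 0.059]
blue 595 uv [297. 208.  30.  22.   9.] w [0.7201 0.1317 0.0159] jig [221.2 109.6] board [187. 480.] z5/95 [0.012 0.062]
yel 52 uv [398. 273.   4.  17.  67.] w [ 0.5643 -0.0793  0.087 ] jig [ 41.6 -81.5] board [ 52. 255.] z5/95 [0.084 0.089]
```

Blank 2 is flat on the board and the third is lowest in the magazine. Third stroke.

Call:
{"op": "jog_arm", "data": {"series": [[[0.8,0.2,10,0,0,0,50],[0,0,15,0,0,0,50],[0,0,18,0,0,0,50],[0,0,16,0,0,0,50],[0,0,8,0,0,0,50],[0,0,3,0,0,0,50],[0,0,0,0,0,0,10],[0,0,0,0,0,0,10],[0,0,0,0,0,0,10],[0,0,0,0,0,0,10]]]}}

```text
time_s: 58.35
eef_pos: [0.4916, 0.1889, 0.0507]
eef_rot: [0.0, 0.664, 0.748, 0.0]
wrist_force: [-0.7, -1.1, 4.8]
opening: 0.2
grasp_force: 58.9
```

Call:
{"op": "jog_arm", "data": {"series": [[[-4,0,0,0,0,0,10],[-7,0,0,0,0,0,10],[-9,0,0,0,0,0,10],[-10,0,0,0,0,0,10],[-10,0,0,0,0,0,10],[-10,0,0,0,0,0,10],[-10,0,0,0,0,0,10],[-10,0,0,0,0,0,10],[-10,0,0,0,0,0,10],[-10,0,0,0,0,0,10]]]}}

```text
time_s: 59.35
eef_pos: [0.5025, 0.0996, 0.0507]
eef_rot: [0.0, 0.664, 0.748, 0.001]
wrist_force: [-1.1, 4.3, 5.2]
opening: 0.203
grasp_force: 59.1
```

Call:
{"op": "jog_arm", "data": {"series": [[[-10,0,0,0,0,0,10],[-10,0,0,0,0,0,10],[-10,0,0,0,0,0,10],[-8,0,0,0,0,0,10],[-4,0,0,0,0,0,10],[-2.5,0,0,0,0,0,10],[0,0,0,0,0,0,10],[0,0,0,0,0,0,10],[0,0,0,0,0,0,10],[0,0,0,0,0,0,10]]]}}

```text
time_s: 60.35
eef_pos: [0.5079, 0.0549, 0.0507]
eef_rot: [0.001, 0.664, 0.748, 0.0]
wrist_force: [-1.0, -0.7, 5.0]
opening: 0.201
grasp_force: 59.1
```

```bash
python3 -c "
from h import *
st(); take('top','top16'); blank('top16')
"
```

```text
t 60.4 pos [0.5079 0.0549 0.0507] jig [ 1.4 58.4] psi 1.690 a(bolt)=0.000 quat [0.001 0.664 0.748 0.   ] F [-1.  -0.7  5. ] T [-0.01  0.26  0.06] open 17.2 gf 59 q6 -0.24
blank jig [  -4.5 -140.7] rect mm [62.9 79.1] ang 7.0 z 0.0297
```

Call:
{"op": "jog_arm", "data": {"series": [[[5,0,0,0,0,0,10],[10,0,0,0,0,0,10],[15,0,0,0,0,0,10],[15,0,0,0,0,0,10],[15,0,0,0,0,0,10],[15,0,0,0,0,0,10],[15,0,0,0,0,0,10],[15,0,0,0,0,0,10],[12,0,0,0,0,0,10],[8,0,0,0,0,0,10]]]}}

```text
time_s: 61.4
eef_pos: [0.4927, 0.1797, 0.0507]
eef_rot: [0.001, 0.664, 0.748, 0.0]
wrist_force: [-1.5, -2.6, 6.6]
opening: 0.205
grasp_force: 59.3
```

Call:
{"op": "jog_arm", "data": {"series": [[[6,0,0,0,0,0,10],[4,0,0,0,0,0,10],[0,0,0,0,0,0,10],[0,0,0,0,0,0,10],[0,0,0,0,0,0,45],[0,0,0,0,0,0,45],[0,0,0,0,0,0,45],[0,0,-12,0,0,0,45],[0,0,-30,0,0,0,45],[0,0,-30,0,0,0,60]]]}}

```text
time_s: 62.4
eef_pos: [0.4906, 0.1892, 0.1228]
eef_rot: [-0.001, 0.664, 0.748, -0.001]
wrist_force: [1.4, 0.6, 0.0]
opening: 0.683
grasp_force: 0.0
```

Call:
{"op": "jog_arm", "data": {"series": [[[-20,0,0,0,0,0,70],[-35,0,0,0,0,0,70],[-35,0,0,0,0,0,70],[-35,0,0,0,0,0,70],[-35,0,0,0,0,0,70],[-35,0,0,0,0,0,70],[-35,0,0,0,0,0,70],[-35,0,0,0,0,0,70],[-35,0,0,0,0,0,70],[-23,0,0,0,0,0,70]]]}}

```text
time_s: 63.4
eef_pos: [0.5299, -0.1339, 0.123]
eef_rot: [0.001, 0.664, 0.747, 0.0]
wrist_force: [0.2, 0.7, -1.1]
opening: 0.818
grasp_force: 0.0
```

Call:
{"op": "jog_arm", "data": {"series": [[[-15,0,0,0,0,0,70],[0,0,0,0,0,0,70],[0,0,0,0,0,0,70],[0,0,0,0,0,0,70],[0,0,0,0,0,0,70],[0,0,0,0,0,0,70],[0,0,0,0,0,0,70],[0,0,0,0,0,0,70],[0,0,0,0,0,0,70],[0,0,0,0,0,0,70]]]}}

```text
time_s: 64.4
eef_pos: [0.5313, -0.1463, 0.1219]
eef_rot: [-0.0, 0.664, 0.748, 0.0]
wrist_force: [-0.1, 0.2, 0.2]
opening: 0.823
grasp_force: 0.0
```

```bash
python3 -c "
from h import *
goto(jw(1.2,-145.5),.0165,PHI+np.pi/2)
c=take('top','top17'); hsv=cv2.cvtColor(c['frame'],cv2.COLOR_BGR2HSV); m=cv2.inRange(hsv,(0,200,90),(4,255,255))>0; v,u=np.where(m); k=(u<300)&(u>250)&(v>290)&(v<330); print('red px',u[k].mean(),v[k].mean(),k.sum())
"
```

```text
t 64.4 pos [ 0.5313 -0.1463  0.1219] jig [   0.8 -144.2] psi 1.690 a(bolt)=0.000 quat [-0.     0.664  0.748  0.   ] F [-0.1  0.2  0.2] T [ 0.01 -0.01 -0.04] open 70.3 gf 0 q6 -0.60
turn rz 0.000; after it shift mm [ -1.3   0.4 105.4]
red px 267.140350877193 309.9824561403509 57
```

The pusher is fully back. I pick up blank 3.

Call:
{"op": "jog_arm", "data": {"series": [[[-1.3,0.4,15,0,0,0,70],[0,0,18,0,0,0,70],[0,0,18,0,0,0,70],[0,0,18,0,0,0,70],[0,0,15,0,0,0,70],[0,0,12,0,0,0,70],[0,0,6,0,0,0,70],[0,0,3,0,0,0,70],[0,0,0,0,0,0,70],[0,0,0,0,0,0,70]]]}}

```text
time_s: 65.45
eef_pos: [0.5323, -0.1478, 0.0175]
eef_rot: [0.001, 0.664, 0.748, 0.0]
wrist_force: [-0.8, -0.1, 0.6]
opening: 0.823
grasp_force: 0.0
```

Call:
{"op": "jog_arm", "data": {"series": [[[0,0,0,0,0,0,40],[0,0,0,0,0,0,40],[0,0,0,0,0,0,40],[0,0,0,0,0,0,40],[0,0,0,0,0,0,40],[0,0,-5,0,0,0,40],[0,0,-10,0,0,0,40],[0,0,-15,0,0,0,40],[0,0,-15,0,0,0,40],[0,0,-10,0,0,0,40]]]}}

```text
time_s: 66.45
eef_pos: [0.5325, -0.148, 0.0741]
eef_rot: [0.001, 0.664, 0.748, 0.0]
wrist_force: [0.5, -0.6, -2.8]
opening: 0.566
grasp_force: 63.1
```

```bash
python3 -c "
from h import *
goto((.3988,-.320),.0105,PHI+np.pi/2)
"
```

```text
t 66.5 pos [ 0.5325 -0.148   0.0741] jig [   1.8 -145.9] psi 1.690 a(bolt)=0.000 quat [0.001 0.664 0.748 0.   ] F [ 0.5 -0.6 -2.8] T [-0.08 -0.03 -0.03] open 48.3 gf 63 q6 -0.60
turn rz 0.000; after it shift mm [-155.  -153.1   63.6]
```

Call:
{"op": "jog_arm", "data": {"series": [[[-11,-11,0,0,0,0,40],[-17,-17,0,0,0,0,40],[-20,-20,0,0,0,0,40],[-20,-20,0,0,0,0,40],[-20,-20,0,0,0,0,40],[-20,-20,0,0,0,0,40],[-20,-18,0,0,0,0,40],[-17,-17,0,0,0,0,40],[-10,-10,0,0,0,0,40],[0,0,0,0,0,0,40]]]}}

```text
time_s: 67.45
eef_pos: [0.3969, -0.3211, 0.0719]
eef_rot: [-0.0, 0.665, 0.747, -0.0]
wrist_force: [0.3, 0.8, -3.4]
opening: 0.561
grasp_force: 63.1
```

Call:
{"op": "jog_arm", "data": {"series": [[[0,0,10,0,0,0,40],[0,0,13,0,0,0,40],[0,0,13,0,0,0,40],[0,0,10,0,0,0,40],[0,0,6,0,0,0,40],[0,0,4,0,0,0,40],[0,0,3,0,0,0,40],[0,0,2,0,0,0,40],[0,0,0,0,0,0,40],[0,0,0,0,0,0,40]]]}}

```text
time_s: 68.45
eef_pos: [0.3984, -0.3199, 0.0112]
eef_rot: [0.0, 0.664, 0.748, -0.0]
wrist_force: [-0.9, 0.3, -3.8]
opening: 0.559
grasp_force: 63.0
```

```bash
python3 -c "
from h import *
goto((.3988,-.320),.0105,PHI+np.pi/2)
"
```

```text
t 68.5 pos [ 0.3984 -0.3199  0.0112] jig [-151.7 -300.8] psi 1.690 a(bolt)=0.000 quat [ 0.     0.664  0.748 -0.   ] F [-0.9  0.3 -3.8] T [-0.03  0.02  0.02] open 47.8 gf 63 q6 -1.03
turn rz 0.000; after it shift mm [-0.1  0.4  0.7]
```

Call:
{"op": "jog_arm", "data": {"series": [[[0,0,1,0,0,0,40],[0,0,0,0,0,0,40],[0,0,0,0,0,0,60],[0,0,0,0,0,0,60],[0,0,0,0,0,0,60],[0,0,-8,0,0,0,60],[0,0,-25,0,0,0,60],[0,0,-35,0,0,0,60],[0,0,-42,0,0,0,50],[0,0,0,0,0,0,50]]]}}

```text
time_s: 69.45
eef_pos: [0.4012, -0.3231, 0.1265]
eef_rot: [0.006, 0.664, 0.748, -0.001]
wrist_force: [0.6, 0.1, -0.0]
opening: 0.583
grasp_force: 0.0
```

```bash
python3 -c "
from h import *
st(); survey('s3')
m0=np.array([.6799,.1395]); mx=np.array([np.cos(np.radians(-10.5)),np.sin(np.radians(-10.5))]); my=np.array([-mx[1],mx[0]])
c=load('s3'); P=cloud(c); hsv=cv2.cvtColor(c['frame'],cv2.COLOR_BGR2HSV)
m=(cv2.inRange(hsv,(105,120,40),(130,255,255))>0)&(P[...,1]<.22)
pl=m&(P[...,2]<.025); v,u=np.where(pl); W=plane(c,np.c_[u,v],.016)[:,:2]; r=cv2.minAreaRect((W*1e3).astype(np.float32)); print('plate',np.round(r[0],1),np.round(r[1],1),r[2]); d=np.array(r[0])/1e3-m0; print('in mat',d@mx*1e3,d@my*1e3)
gp=m&(P[...,2]>.045); v,u=np.where(gp); g=P[gp].mean(0); print('grip',g,P[gp][:,2].max())
" | grep -v "w \[ 1\."
```

```text
t 69.5 pos [ 0.4012 -0.3231  0.1265] jig [-149.3 -304.3] psi 1.690 a(bolt)=0.001 quat [ 0.006  0.664  0.748 -0.001] F [ 0.6  0.1 -0. ] T [-0.02 -0.03 -0.05] open 49.8 gf 0 q6 -1.03
brass 766 uv [507. 354.  25.  34.  82.] w [ 0.3978 -0.3194  0.0214] jig [-152.2 -300.2] board [-91.   1.] z5/95 [0.017 0.025]
brass 151 uv [403. 310.   7.  28.  83.] w [ 0.4926 -0.0964  0.0352] jig [-31.7 -89.9] board [-18. 232.] z5/95 [-0.001  0.039]
brass 730 uv [508. 312.  24.  34.  83.] w [ 0.4869 -0.328   0.0214] jig [ -64.8 -319.3] board [-2.  0.] z5/95 [0.018 0.024]
brass 931 uv [137. 323.  10. 110.  31.] w [0.463  0.4759 0.0235] jig [  6.7 481.8] board [-101.  798.] z5/95 [0.019 0.028]
brass 140 uv [398. 274.   8.  23.  66.] w [ 0.5629 -0.0777  0.0857] jig [ 40.3 -79.8] board [ 51. 257.] z5/95 [0.033 0.089]
brass 693 uv [509. 271.  23.  33.  83.] w [ 0.5764 -0.3353  0.0213] jig [  23.2 -337.1] board [88.  1.] z5/95 [0.018 0.025]
brass 496 uv [394. 219.  25.  25.  45.] w [ 0.6776 -0.0738  0.0892] jig [154.7 -89.5] board [164. 271.] z5/95 [0.082 0.092]
brass 1412 uv [476. 188.  42.  42.  90.] w [ 0.7677 -0.2764  0.0146] jig [ 220.2 -301.3] board [273.  78.] z5/95 [0.002 0.03 ]
blue 655 uv [218. 267.  34.  22.  68.] w [0.5856 0.3055 0.012 ] jig [108.3 298.1] board [ 37. 640.] z5/95 [0.008 0.057]
blue 595 uv [297. 208.  30.  22.   9.] w [0.72   0.1317 0.0161] jig [221.2 109.6] board [187. 480.] z5/95 [0.012 0.062]
red 43 uv [267. 310.   6.   8.  90.] w [0.4896 0.1881 0.0831] jig [ -0.9 192.9] board [-47. 514.] z5/95 [0.065 0.087]
plate [720.2 131.7] [67.2 49.8] 81.00042724609375
in mat 41.02507287556216 -0.37514896367989853
grip [0.68779323 0.10812439 0.16758101] 1.0709419483468523
```

All three blanks lie flat on the board at board x −91, −2 and +88. The pusher is back, the jar and dish are unmoved, and the T-head is at its set angle. The gauge is upright on the mat, 41 mm and 0 mm off its middle against limits of 55 and 65. I hand the job in.

```bash
python3 -c "
from bench import ctrl
print(ctrl.hand_in())"
```

```text
the job is handed in; nothing more can be done
None
```

The job is handed in with no verdict returned: the roller gap is about 52 mm, three blanks lie flat on the board, the pusher is fully back, and the gauge stands upright on the mat, though something knocked it about 41 mm off the mat's middle (limit 55 mm) and I left it there.

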